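# Tighten the tube clamp's lever bolt and fold its lever shut

## Task

Clamp the steel tube: screw the clamp's red-levered bolt down clockwise until it is snug, so that the yellow tab under its head has been carried off its black line into the green marks, but never as far as the red ones. Then fold the red lever over until it lies fully flat, without bearing down hard on it once it is flat, let go, and leave the other things on the bench where they are.

Things in the scene. Friction and masses are not known exactly. Their poses are not given: they have to be found in the camera images.
- clamp: Tube clamp fixed to the bench: dark base 170 x 130 x 12 mm, blue lower jaw, grey upper jaw 130 x 90 mm, flat top 80 mm above the bench; a steel tube 32 mm across, 260 mm long, lies between the jaws along y, 55 mm to +x of the bolt. Origin on the bench on the vertical bolt's axis; z up. At snug the bolt head's x points within 0.7 rad of the clamp's x; where exactly is unknown.
- pivot (a point): Cross pin on which the lever folds, on the bolt's axis, 107 mm above the bench (it sinks too little to notice). Its frame turns with the head: z up, y along the pin, x the way the lever folds. The steel head is 36 mm across and ends 10 mm above the pin. Screwing in is clockwise from above; the bolt starts an unknown 1.3 to 2.4 rad short of snug and takes 0.08 N m to turn while loose.
- handle_mid (a point): Point in the red lever 55 mm from the pin: where to grip it upright to turn the bolt. A flat bar 10 mm thick (x), 22 mm wide (y), reaching 85 mm from the pin along z; at the start upright on the bolt's axis. At snug the bolt stops hard on its collar: torque rises to 0.24 N m before the collar gives, then by 1.2 N m per rad turned on. Let go, the collar keeps up to 0.2 rad of that.
- handle: The same red lever; its origin lies on the pin, z along the lever to its tip, x the way it folds.
- lever (a joint): Fold angle of the lever, rad: 0 upright (open), 1.57 flat (closed), folding towards the head's x. It is stiff and stays where it is left: the cam resists with 0.4 N m at the start, rising evenly to 0.7 N m at flat (some 11 N pushed 65 mm from the pin), where it stops hard.
- tab (a point): Outer part of the yellow tab, 30 mm from the bolt's axis, on the collar under the head, 82 mm above the bench. It stays at its black line (120 deg anticlockwise from the clamp's x) until the bolt is snug, then is carried clockwise with it: green marks 0.1 to 0.47 rad on (3 to 14 mm), red ones beyond. Fingers cannot push it.
- wrench: open-ended steel wrench, 190 mm long, lying flat; origin under its middle
- flange: turned steel wheel flange, 76 mm across, 22 mm high, lying flat; origin at the centre of its underside
- disc: black abrasive disc, 115 mm across, 12 mm thick, lying flat; origin at the centre of its underside
- polish: white can with an orange band, 68 mm across, 110 mm high, upright; origin at the centre of its underside
- brush: hand brush, 200 mm long, lying flat; origin under its middle
- offcut: short steel tube offcut, 38 mm across, 70 mm high, upright; origin at the centre of its underside
- offcut2: short wide aluminium tube offcut, 45 mm across, 50 mm high, upright; origin at the centre of its underside

How it is judged:
By the outcome, as a careful person would: the job done as asked, in the order asked, and still so for the second after the job is handed in, with the robot touching nothing.
It also fails if it takes over 72 s, if anything falls off the work surface, if the arm or the gripper's body presses on something with over 40 N, if the wrist force passes 120 N, or if a joint passes its speed limit or range.

## Robot

A 7-joint arm with a two-finger parallel gripper is mounted at the origin on the work surface. World frame = base frame: x ahead of the robot, y to its left, z up, the work surface at z = 0. Lengths are in m, angles in rad, forces in N, time in s.
With the tool pointing down it reaches from about 0.35 to 0.9 m from the base axis. Payload 8.1 kg.
Tool frame: the origin (TCP) lies on the centre line of the jaws, within the pads' length; the fingertips stand 14 mm ahead of it and the grasp point (between the pads) lies 5 mm behind it; z points along the fingers, y is the direction in which the jaws open and shut (so a half turn about z gives the same grasp; the last joint's range is limited). The gripper opens to 92 mm and grips with 3 to 60 N. Pads are 19 mm wide; open, the fingers measure 130 mm over their backs; the gripper's body (75 mm by 190 mm) begins 47 mm behind the grasp point.
Start: joints at [-1.389, 0.434, 0.025, 1.573, -0.012, 1.134, -0.075], TCP at [0.176, 0.6, 0.212] pointing down, gripper open.
Joint ranges: [-2.62, 2.62], [-0.44, 2.09], [-1.27, 1.32], [0.08, 2.57], [-1.32, 4.46], [0.12, 2], [-2.74, 2.74]. Speed limits (rad/s): [2.22, 2.22, 3.01, 3.01, 3.14, 3.14, 3.14].

## Interface

Orientations are given as a rotation vector (axis times angle).
In Python, from cell import arm, optics gives the robot as it stands.
- The arm moves only by the shell command python3 -m creep 'ROWS' [FORCE]. ROWS is JSON, a list of rows, each an object with "translation": the shift along the tool's x, y, z in m, a list of three; "rot": the turn, a rotation vector about the tool's x, y, z in degrees, a list of three; "jaw": the finger opening in m, from 0 to 0.0918. In form: [{"translation": [x, y, z], "rot": [wx, wy, wz], "jaw": jaw}, ...]. A call has 1 to 12 rows; each row shifts and turns the commanded pose from where the row before left it, along the tool's axes as they then stand; what a row does not reach is not made up. A row lasts 1/12 s, in which the tool goes at most 41.7 mm and 7.16 degrees, less where a joint would pass 70% of its speed; a pose out of reach is approached as far as the arm can. A call is refused whole if a number of a shift passes 0.0417 or a number of a turn 7.16, either way. A call with a gripper value outside its range is refused whole. The fingers move at their own pace and stop on an object; FORCE is the grip in N (left out, the last holds). Time passes only in rows, so rows that do not move let the fingers close. It gives the time, the measured TCP pose, the force and the opening at its end, in the units of the state.
- arm.observe(): the state, without advancing time (a new reading comes with each control period).
- optics.get_image(name): name is "scene" or "top" or "wrist"; returns the picture (400x640x3 uint8, red, green, blue); there is no depth.
- optics.camera_info(name): a dict with "fx", "fy", "cx", "cy" (pixels), "k1" (the pictures are not rectified: a ray, as slopes to the right and down, at radius r is drawn at 1 + k1 r^2 times it, then the intrinsics apply), "R" (3x3) and "t" (3): a world point X has camera coordinates R X + t. Camera axes: x right, y down, z forward; pixel columns grow to the right and rows downward; lengths in m; the calibration is good to about 2 mm. A picture is of the moment at which its call begins: read the wrist's pose just before it. camera_info takes no time and is no camera call; for the wrist camera it gives the pose at the moment of the call.
- arm.sign_off(): hands the job in, once; it reports no verdict.
Trained networks look in the newest picture that a camera, given by its name, has taken for a name from the list of things; names that differ only in an ending like _2 or _b are one class to them, and where a whole thing is asked for, a point or a joint stands for the part that bears it (a point fixed in the world has none). Each returns a list of dicts, best first, with "score" (0 to 1); they miss things now and then, are a little off and sometimes report something else, mostly with a low value. They report only what shows in the picture. A call takes as long as a camera call.
- optics.boxes_of(camera, thing): "location" ([column, row] in pixels, amid what is visible of it).
- optics.pinpoint(camera, thing): "location" ([column, row] in pixels: a listed point, or the origin of a listed thing).
The state is a dict: "clock": time; "joints": joint angles; "dq": joint speeds; "joint_efforts": joint torques, N m; "position": TCP position; "ee_rot": TCP orientation; "force": force on the tool from outside, world axes, zero at the start; "ft_torque": the same for the moment, N m; "width": opening from 0.0 (shut) to 1.0 (fully open).
Only numpy, scipy, OpenCV 4.12 (cv2) and the standard library are available. Lean on these libraries where they do the work, as an engineer would, in place of code of your own. Each camera call takes 0.05 s, during which the arm holds its last target.

## Working session

There is one attempt and no reset: what is moved stays moved. The work goes in short steps, Python scripts to look and compute and a shell command to move; the robot and the scene stay as the last step left them, time stands still between calls to the robot, and variables do not carry over. Pictures are saved under pics/ and viewed, and the job is handed in when it is done.

```bash
ls; mkdir -p pics; python3 - <<'E'
from cell import arm, optics
import cv2
print(arm.observe())
for n in ["scene","top"]:
    im=optics.get_image(n); cv2.imwrite(f"pics/{n}0.png",im[:,:,::-1])
    for t in ["clamp","pivot","handle_mid","tab","handle"]:
        print(n,t,[(d['location'],round(d['score'],2)) for d in optics.pinpoint(n,t)[:2]])
    c=optics.camera_info(n); print(c)
E
```

```text
pics
{'clock': 0.0, 'joints': array([-1.38861251,  0.43518676,  0.02500979,  1.57411016, -0.01162529,
        1.13397549, -0.07511812]), 'dq': array([ 1.57516423e-03, -4.02883759e-05, -2.11092595e-03,  1.30202944e-03,
       -1.88104476e-04, -1.98875385e-04,  2.04016339e-03]), 'joint_efforts': array([ 5.04567215e-04, -6.67849731e+01,  9.84667428e-01, -3.14452851e+01,
       -6.05703495e-02,  4.31247451e-02,  1.77959864e-04]), 'position': array([0.17551353, 0.59929514, 0.21086285]), 'ee_rot': array([-4.46020343e-01, -3.10968167e+00,  2.40607534e-03]), 'force': array([-0.53459772, -0.15741906,  0.07204488]), 'ft_torque': array([-0.01452971,  0.0614255 ,  0.02060989]), 'width': 0.9979886742910158}
scene clamp [([303.9, 227.3], 0.78), ([413.4, 183.0], 0.16)]
scene pivot [([303.1, 204.0], 0.52)]
scene handle_mid [([302.5, 190.4], 0.55)]
scene tab [([306.4, 201.4], 0.8)]
scene handle [([307.5, 199.6], 0.44)]
{'fx': 481.98798311305484, 'fy': 481.98798311305484, 'cx': 318.49691895191495, 'cy': 198.84045059102155, 'k1': 0.04679898047563297, 'R': array([[ 0.64977901,  0.76011684, -0.0031037 ],
       [ 0.46838682, -0.40360542, -0.78594939],
       [-0.59866604,  0.50923969, -0.61828304]]), 't': array([-0.3797332 , -0.17966608,  1.84315092])}
top clamp [([326.6, 212.0], 0.61), ([183.0, 184.1], 0.53)]
top pivot [([331.0, 198.3], 0.62)]
top handle_mid [([328.8, 200.2], 0.64)]
top tab [([316.5, 207.6], 0.62)]
top handle [([329.4, 200.8], 0.41)]
{'fx': 398.406744420153, 'fy': 398.406744420153, 'cx': 318.89450857453215, 'cy': 201.55165775086937, 'k1': -0.04308523156133611, 'R': array([[ 0.05720678, -0.99835882,  0.00265708],
       [-0.97705417, -0.05653254, -0.20535147],
       [ 0.20516466,  0.00915139, -0.97868469]]), 't': array([-0.03718165,  0.56397476,  1.06427866])}
```

View pics/scene0.png

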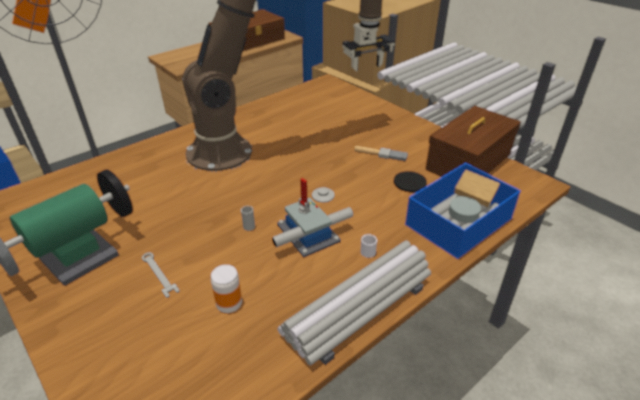

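View pics/top0.png

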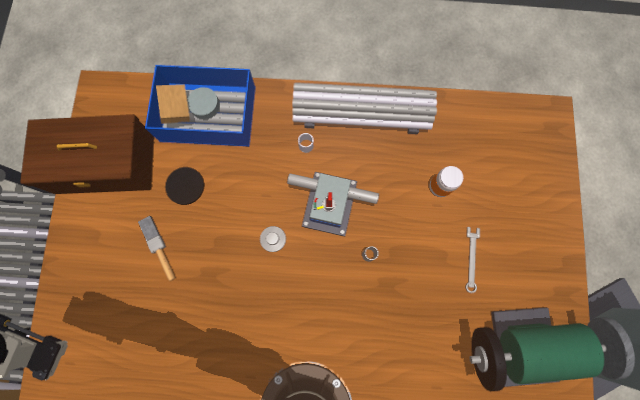

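```bash
cat > h.py <<'E'
from cell import arm, optics
import cv2, numpy as np
from scipy.spatial.transform import Rotation as Rn
def ray(c,px):
    d=np.array([(px[0]-c['cx'])/c['fx'],(px[1]-c['cy'])/c['fy']]); u=d.copy()
    for _ in range(20): u=d/(1+c['k1']*(u@u))
    R=np.array(c['R']);t=np.array(c['t'])
    return -R.T@t, R.T@np.array([u[0],u[1],1])
def atz(c,px,z):
    o,d=ray(c,px); return o+d*(z-o[2])/d[2]
def proj(c,X):
    p=np.array(c['R'])@np.array(X)+np.array(c['t']); u=p[:2]/p[2]; u=u*(1+c['k1']*(u@u))
    return np.array([c['cx']+c['fx']*u[0],c['cy']+c['fy']*u[1]])
E
python3 - <<'E'
from h import *
cs=optics.camera_info('scene');ct=optics.camera_info('top')
for n,c,l in [('scene',cs,dict(piv=([303.1,204],.107),hm=([302.5,190.4],.162),tab=([306.4,201.4],.082))),('top',ct,dict(piv=([331,198.3],.107),hm=([328.8,200.2],.162),tab=([316.5,207.6],.082),clamp=([326.6,212],0)))]:
    for k,(p,z) in l.items(): print(n,k,atz(c,p,z))
import cv2
for n,(x,y) in dict(scene=(303,200),top=(328,203)).items():
    im=cv2.imread(f'pics/{n}0.png')[y-60:y+60,x-80:x+80]
    cv2.imwrite(f'pics/{n}0c.png',cv2.resize(im,None,fx=5,fy=5,interpolation=cv2.INTER_CUBIC))
E
```

```text
scene piv [ 0.56144214 -0.03963747  0.107     ]
scene hm [ 0.5659418  -0.04388831  0.162     ]
scene tab [ 0.53367236 -0.00485001  0.082     ]
top piv [ 0.56586971 -0.03726148  0.107     ]
top hm [ 0.54848454 -0.03073509  0.162     ]
top tab [0.54292522 0.00068014 0.082     ]
top clamp [ 0.54730359 -0.02867088  0.        ]
```

View crops.

The scene view shows the clamp near (308,225) with the red lever upright at (304,190). In the top view the clamp is at (328,205), the lever at about (329,201) and the yellow tab at about (320,207).

View pics/scene0c.png

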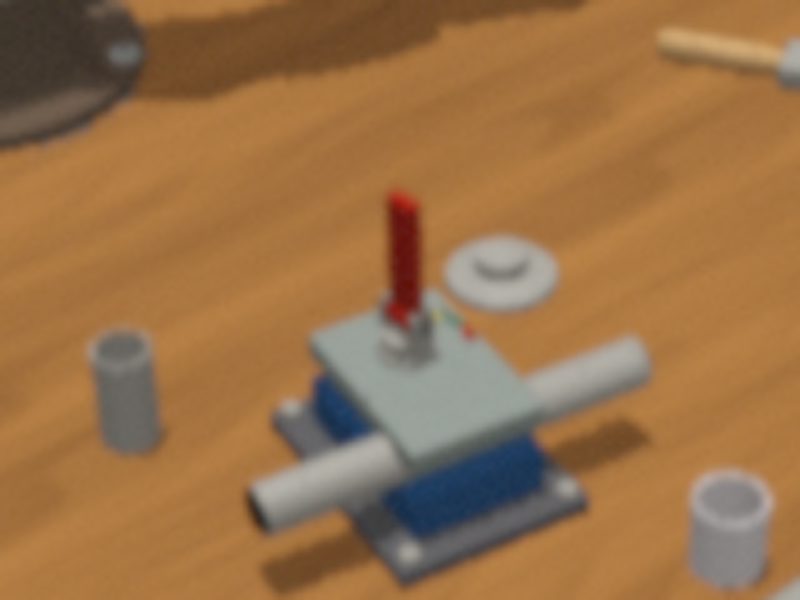

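View pics/top0c.png

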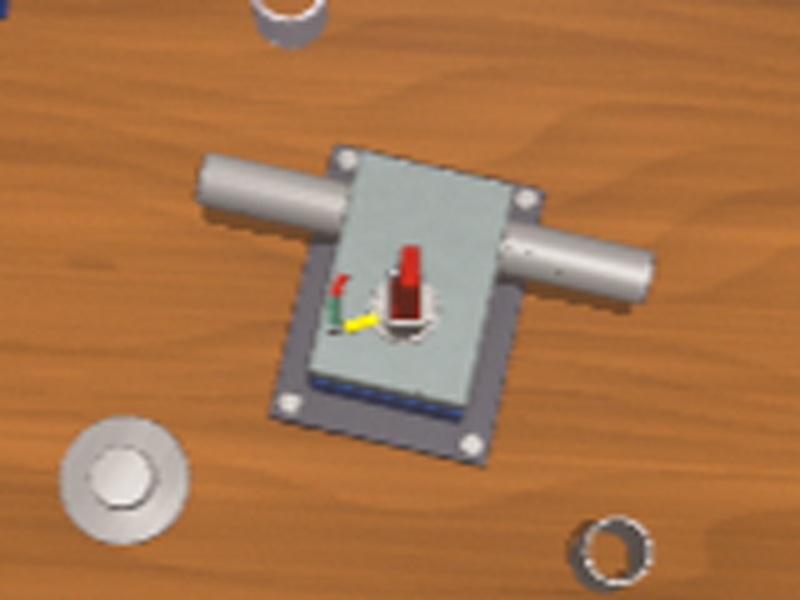

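```bash
python3 - <<'E'
from h import *
ct=optics.camera_info('top');cs=optics.camera_info('scene')
f=lambda p:(p[0]/5+248,p[1]/5+143)
A=[atz(ct,f(p),.014) for p in [(347,160),(526,198),(471,444),(289,402)]]
for a in A: print(a.round(4))
dx=(A[0]-A[3]+A[1]-A[2]); dy=(A[0]-A[1]+A[3]-A[2])
print('yaw',np.degrees(np.arctan2(dx[1],dx[0])),np.degrees(np.arctan2(-dy[0],dy[1])), sum(A)/4)
J=[atz(ct,f(p),.08) for p in [(356,149),(510,185),(465,405),(311,372)]]
for a in J: print('jaw',a.round(4))
print('tab',atz(ct,f((360,324)),.082)); 
print('lever tip',[atz(ct,f(p),.192).round(4) for p in [(403,247),(419,247),(390,318),(422,318)]],'head', atz(ct,f((404,318)),.117))
# scene
g=lambda p:(p[0]/5+223,p[1]/5+140)
print('scene tip',atz(cs,g((404,198)),.192),'leverbase',atz(cs,g((405,308)),.117))
# look at IK-free start geometry of wrist cam
cw=optics.camera_info('wrist'); R=np.array(cw['R']);t=np.array(cw['t'])
s=arm.observe(); T=Rn.from_rotvec(s['ee_rot']).as_matrix()
print('cam in tool',T.T@(-R.T@t-s['position']),'axes\n',(T.T@R.T).round(3),'tool\n',T.round(3),cw['fx'])
im=optics.get_image('wrist'); cv2.imwrite('pics/w0.png',im[:,:,::-1])
E
```

```text
[0.6548 0.0048 0.014 ]
[ 0.6377 -0.1025  0.014 ]
[ 0.4893 -0.0766  0.014 ]
[0.5077 0.0299 0.014 ]
yaw -9.804633459570699 -9.441587646501468 [ 0.57238653 -0.03610622  0.014     ]
jaw [ 0.6431 -0.001   0.08  ]
jaw [ 0.6272 -0.0882  0.08  ]
jaw [ 0.5016 -0.0688  0.08  ]
jaw [0.515  0.0163 0.08  ]
tab [ 0.54292155 -0.00895902  0.082     ]
lever tip [array([ 0.5618, -0.0287,  0.192 ]), array([ 0.5623, -0.0367,  0.192 ]), array([ 0.5255, -0.0242,  0.192 ]), array([ 0.5264, -0.04  ,  0.192 ])] head [ 0.54074832 -0.03235523  0.117     ]
scene tip [ 0.56003205 -0.03341987  0.192     ] leverbase [ 0.56424978 -0.03822474  0.117     ]
cam in tool [ 0.08486171 -0.00064694 -0.17235512] axes
 [[ 0.001 -0.951 -0.31 ]
 [ 1.     0.001 -0.   ]
 [ 0.    -0.31   0.951]] tool
 [[-0.96   0.281  0.   ]
 [ 0.281  0.96   0.   ]
 [-0.     0.    -1.   ]] 282.7103792736763
```

View pics/w0.png

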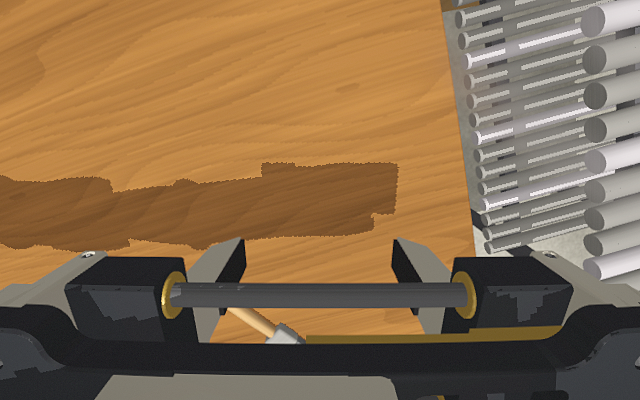

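```bash
python3 -m creep '[{"translation":[-0.012,-0.012,-0.012],"rot":[0,0,0],"jaw":0.06},{"translation":[-0.022,-0.02,-0.012],"rot":[0,0,0],"jaw":0.06},{"translation":[-0.022,-0.02,-0.012],"rot":[0,0,0],"jaw":0.06},{"translation":[-0.022,-0.02,-0.012],"rot":[0,0,0],"jaw":0.06},{"translation":[-0.022,-0.02,-0.012],"rot":[0,0,0],"jaw":0.06},{"translation":[-0.022,-0.02,-0.012],"rot":[0,0,0],"jaw":0.06},{"translation":[-0.022,-0.02,-0.012],"rot":[0,0,0],"jaw":0.06},{"translation":[-0.022,-0.02,-0.012],"rot":[0,0,0],"jaw":0.06},{"translation":[-0.022,-0.02,0],"rot":[0,0,0],"jaw":0.06},{"translation":[-0.022,-0.02,0],"rot":[0,0,0],"jaw":0.06},{"translation":[-0.022,-0.02,0],"rot":[0,0,0],"jaw":0.06},{"translation":[-0.022,-0.02,0],"rot":[0,0,0],"jaw":0.06}]' 40
```

```text
clock: 1.65
position: [0.3548, 0.3045, 0.308]
ee_rot: [0.446, 3.109, 0.001]
force: [1.2, -0.1, 0.5]
width: 0.657
```

```bash
python3 -m creep '[{"translation":[-0.025,-0.023,0],"rot":[0,0,-1.5],"jaw":0.06},{"translation":[-0.025,-0.023,0],"rot":[0,0,-1.5],"jaw":0.06},{"translation":[-0.025,-0.023,0],"rot":[0,0,-1.5],"jaw":0.06},{"translation":[-0.025,-0.023,0],"rot":[0,0,-1.5],"jaw":0.06},{"translation":[-0.025,-0.023,0],"rot":[0,0,-1.5],"jaw":0.06},{"translation":[-0.025,-0.023,0],"rot":[0,0,-1.5],"jaw":0.06},{"translation":[-0.025,-0.023,0],"rot":[0,0,-1.5],"jaw":0.06},{"translation":[-0.025,-0.023,0],"rot":[0,0,-1.5],"jaw":0.06},{"translation":[-0.025,-0.023,0],"rot":[0,0,-1],"jaw":0.06},{"translation":[-0.025,-0.023,0],"rot":[0,0,-1],"jaw":0.06},{"translation":[-0.02,-0.018,0],"rot":[0,0,-1],"jaw":0.06},{"translation":[-0.01,-0.01,0],"rot":[0,0,-1],"jaw":0.06}]' && cat > look.py <<'E'
from h import *
import sys
s=arm.observe();print(s['clock'],s['position'].round(4),s['force'].round(2),s['ft_torque'].round(3),'j',s['joints'].round(3),'w',s['width'])
T=Rn.from_rotvec(s['ee_rot']).as_matrix(); print('toolx yaw',np.degrees(np.arctan2(T[1,0],T[0,0])),'tooly yaw',np.degrees(np.arctan2(T[1,1],T[0,1])))
n=sys.argv[1];c=optics.camera_info(n)
im=optics.get_image(n);cv2.imwrite(f'pics/{sys.argv[2]}.png',im[:,:,::-1])
import json
json.dump({k:np.array(v).tolist() for k,v in c.items()},open(f'pics/{sys.argv[2]}.json','w'))
for t,z in [('pivot',.107),('handle_mid',.162),('tab',.082)]:
    for d in optics.pinpoint(n,t)[:2]: print(t,np.round(d['location'],1),round(d['score'],2),atz(c,d['location'],z).round(4))
E
python3 look.py wrist w1
```

```text
clock: 2.65
position: [0.5924, 0.0056, 0.3075]
ee_rot: [0.012, 3.141, -0.002]
force: [0.4, -0.1, -0.2]
width: 0.654
2.65 [0.5924 0.0056 0.3075] [ 0.41 -0.06 -0.24] [0.026 0.082 0.019] j [-0.426  0.329  0.454  1.534 -0.146  1.312  1.607] w 0.6544670264358948
toolx yaw 179.5487034222121 tooly yaw 89.54864182433396
pivot [286.9 148.4] 0.69 [ 0.5545 -0.0364  0.107 ]
handle_mid [286.6 157.9] 0.9 [ 0.5581 -0.0309  0.162 ]
tab [310.1 143.4] 0.63 [ 0.551  -0.0067  0.082 ]
```

View pics/w1.png

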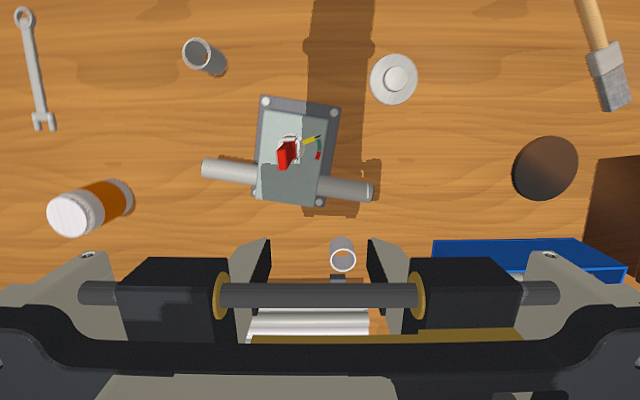

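The wrist view shows the clamp at (293,150), with the lever's red bar at (287,152) and the yellow tab at (309,141) on its black line. The green marks are at about (318,148) and the red ones at (317,157).

```bash
python3 - <<'E'
import cv2
im=cv2.imread('pics/w1.png')[95:215,220:360];cv2.imwrite('pics/w1c.png',cv2.resize(im,None,fx=5,fy=5,interpolation=cv2.INTER_CUBIC))
E
```

```text
(no output)
```

View pics/w1c.png

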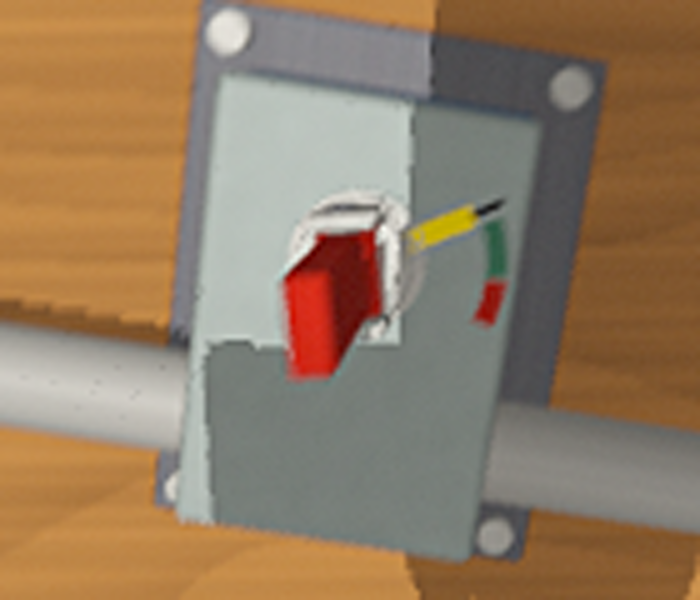

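```bash
python3 - <<'E'
from h import *
import json
c=json.load(open('pics/w1.json'))
g=lambda p:(p[0]/5+220,p[1]/5+95)
P=[atz(c,g(p),.192) for p in [(285,278),(333,271),(330,378),(290,380)]]
for p in P:print(p.round(4))
print(sum(P)/4)
for a,b in [(0,3),(1,2),(0,1),(3,2)]:
    d=P[b]-P[a];print(np.linalg.norm(d),np.degrees(np.arctan2(d[1],d[0])))
B=[atz(c,g(p),.014) for p in [(229,33),(571,88),(496,537)]]
for b in B:print(b.round(4))
d=B[2]-B[1];print(np.degrees(np.arctan2(d[1],d[0])))
print('tab',[atz(c,g(p),.082).round(4) for p in [(415,238),(475,215),(505,203)]])
# refine with colour: red bright in the image (top face)
im=cv2.cvtColor(cv2.imread('pics/w1.png'),cv2.COLOR_BGR2HSV)[95:215,220:300]
m=((im[...,0]<8)|(im[...,0]>172))&(im[...,1]>150)&(im[...,2]>170)
ys,xs=np.nonzero(m);r=cv2.minAreaRect(np.float32(np.c_[xs+220,ys+95]));print(r)
b=cv2.boxPoints(r);W=[atz(c,p,.192) for p in b];print(np.round(W,4),np.mean(W,0))
for i in range(2):
    d=W[i+1]-W[i];print(np.linalg.norm(d),np.degrees(np.arctan2(d[1],d[0])))
E
```

```text
[ 0.5458 -0.0368  0.192 ]
[ 0.5445 -0.0271  0.192 ]
[ 0.5665 -0.0286  0.192 ]
[ 0.5668 -0.0369  0.192 ]
[ 0.55591834 -0.03233461  0.192     ]
0.021009326885871548 -0.06280797385748724
0.02202899572573558 -3.9237040066445417
0.00988321585960625 97.70082312107294
0.008317346886368017 92.45525609928059
[ 0.4932 -0.0771  0.014 ]
[0.5107 0.0299 0.014 ]
[0.6595 0.0054 0.014 ]
-9.364270118254765
tab [array([ 0.5498, -0.0165,  0.082 ]), array([5.437e-01, 2.000e-04, 8.200e-02]), array([0.5405, 0.0085, 0.082 ])]
((281.428955078125, 159.50506591796875), (19.4504451751709, 8.05091667175293), 85.91438293457031)
[[ 0.5453 -0.0371  0.192 ]
 [ 0.5448 -0.0289  0.192 ]
 [ 0.5647 -0.0283  0.192 ]
 [ 0.5653 -0.0367  0.192 ]] [ 0.55502959 -0.0327693   0.192     ]
0.008182347015029958 93.54437430133018
0.019921009164537627 1.7031722531407516
```

```bash
python3 -m creep '[{"translation":[0.012,-0.013,0],"rot":[0,0,0],"jaw":0.06},{"translation":[0.012,-0.013,0],"rot":[0,0,0],"jaw":0.06},{"translation":[0.012,-0.0126,0.01],"rot":[0,0,0],"jaw":0.06},{"translation":[0,0,0.02],"rot":[0,0,0],"jaw":0.06},{"translation":[0,0,0.02],"rot":[0,0,0],"jaw":0.06},{"translation":[0,0,0.02],"rot":[0,0,0],"jaw":0.06},{"translation":[0,0,0.01],"rot":[0,0,0],"jaw":0.06},{"translation":[0,0,0],"rot":[0,0,0],"jaw":0.06}]' && python3 look.py wrist w2
```

```text
clock: 3.52
position: [0.5527, -0.028, 0.2258]
ee_rot: [-0.006, -3.138, -0.001]
force: [-0.1, 0.2, 0.8]
width: 0.654
3.5167 [ 0.5527 -0.028   0.2258] [-0.06  0.16  0.84] [ 0.017 -0.007  0.007] j [-0.385  0.318  0.448  1.754 -0.153  1.107  1.68 ] w 0.6538584222412501
toolx yaw 179.7736574622398 tooly yaw 89.7735655918404
pivot [314.  193.1] 0.68 [ 0.5517 -0.0332  0.107 ]
handle_mid [313.5 215.4] 0.56 [ 0.5566 -0.0329  0.162 ]
tab [337.5 182.2] 0.93 [ 0.5459 -0.0065  0.082 ]
```

View pics/w2.png

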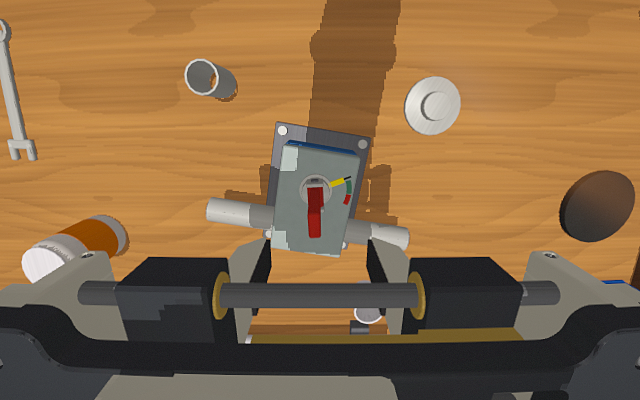

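The lever is at about (315,210), between the fingers and slightly left of centre. I'll correct that and go down.

```bash
python3 -m creep '[{"translation":[-0.003,-0.005,0.01],"rot":[0,0,0],"jaw":0.06},{"translation":[0,0,0.02],"rot":[0,0,0],"jaw":0.06},{"translation":[0,0,0.02],"rot":[0,0,0],"jaw":0.05},{"translation":[0,0,0.015],"rot":[0,0,0],"jaw":0.05},{"translation":[0,0,0.004],"rot":[0,0,0],"jaw":0.04},{"translation":[0,0,0],"rot":[0,0,0],"jaw":0.04}]' && python3 look.py wrist w3
```

```text
clock: 4.22
position: [0.5569, -0.0348, 0.1577]
ee_rot: [-0.009, -3.14, 0.001]
force: [0.0, -0.5, 0.6]
width: 0.455
4.2167 [ 0.5569 -0.0348  0.1577] [ 0.01 -0.52  0.62] [-0.015  0.023 -0.048] j [-0.35   0.394  0.429  1.832 -0.196  0.959  1.729] w 0.455187717860055
toolx yaw 179.6603310357219 tooly yaw 89.66036521075256
pivot [320.6 216.5] 0.58 [ 0.5571 -0.0335  0.107 ]
handle_mid [324. 243.] 0.92 [ 0.5548 -0.0317  0.162 ]
handle_mid [320.  212.6] 0.66 [ 0.5335 -0.0342  0.162 ]
tab [353.2 195.4] 0.84 [ 0.5461 -0.0035  0.082 ]
```

View pics/w3.png

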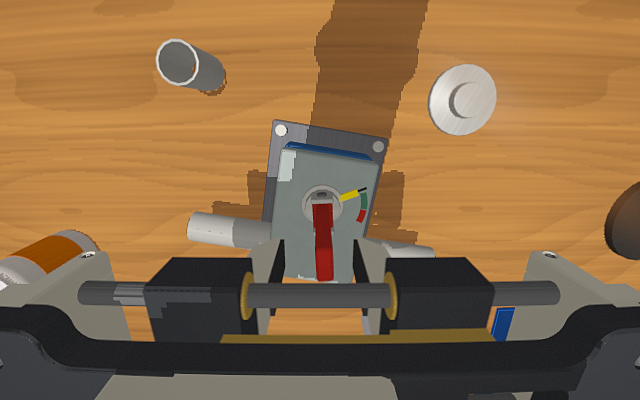

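The lever's tip at (325,275) lies between the fingers, which are at columns 283 and 357. It's nearly centred, so I'll close gently.

```bash
python3 -m creep '[{"translation":[0,0.0015,0],"rot":[0,0,0],"jaw":0.02},{"translation":[0,0,0],"rot":[0,0,0],"jaw":0.0},{"translation":[0,0,0],"rot":[0,0,0],"jaw":0.0},{"translation":[0,0,0],"rot":[0,0,0],"jaw":0.0},{"translation":[0,0,0],"rot":[0,0,0],"jaw":0.0}]' 10;  python3 -c "
from cell import arm
s=arm.observe();print(s['position'],s['force'],s['ft_torque'],s['width'])"
```

```text
clock: 4.83
position: [0.5575, -0.0329, 0.1588]
ee_rot: [0.009, 3.141, 0.0]
force: [-0.6, 0.9, 0.6]
width: 0.12
[ 0.55750834 -0.03286793  0.15876091] [-0.57199145  0.93099261  0.64469386] [ 0.47841131 -0.07147745  0.02686007] 0.12045254833190269
```

```bash
python3 -m creep '[{"translation":[0,0,0],"rot":[0,0,0],"jaw":0.0},{"translation":[0,0,0],"rot":[0,0,0],"jaw":0.0},{"translation":[0,0,0],"rot":[0,0,0],"jaw":0.0}]' 55;  cat > st.py <<'E'
from h import *
s=arm.observe();T=Rn.from_rotvec(s['ee_rot']).as_matrix()
print(s['clock'],'p',s['position'].round(4),'F',s['force'].round(2),'M',s['ft_torque'].round(3),'tooly yaw',np.degrees(np.arctan2(T[1,1],T[0,1])).round(2),'w',round(s['width'],3),'j7',s['joints'][6].round(3), 'tau7',s['joint_efforts'][6].round(3),'zdir',T[:,2].round(3))
E
python3 st.py
```

```text
clock: 5.08
position: [0.5576, -0.0324, 0.1588]
ee_rot: [0.008, 3.141, 0.001]
force: [0.3, 2.3, 2.6]
width: 0.102
5.0833 p [ 0.5576 -0.0324  0.1588] F [0.32 2.27 2.59] M [0.825 0.164 0.046] tooly yaw 89.7 w 0.102 j7 1.726 tau7 -0.026 zdir [ 0.     0.001 -1.   ]
```

```bash
python3 -m creep '[{"translation":[0,0,0],"rot":[0,0,2],"jaw":0.0},{"translation":[0,0,0],"rot":[0,0,4],"jaw":0.0},{"translation":[0,0,0],"rot":[0,0,5],"jaw":0.0},{"translation":[0,0,0],"rot":[0,0,5],"jaw":0.0},{"translation":[0,0,0],"rot":[0,0,5],"jaw":0.0},{"translation":[0,0,0],"rot":[0,0,5],"jaw":0.0},{"translation":[0,0,0],"rot":[0,0,5],"jaw":0.0},{"translation":[0,0,0],"rot":[0,0,5],"jaw":0.0},{"translation":[0,0,0],"rot":[0,0,4],"jaw":0.0},{"translation":[0,0,0],"rot":[0,0,3],"jaw":0.0},{"translation":[0,0,0],"rot":[0,0,0],"jaw":0.0}]'; python3 st.py
```

```text
clock: 6.0
position: [0.5573, -0.0334, 0.1588]
ee_rot: [-1.163, -2.918, 0.001]
force: [-1.8, -0.2, 4.5]
width: 0.1
6.0 p [ 0.5573 -0.0334  0.1588] F [-1.75 -0.2   4.55] M [ 0.011  0.544 -0.085] tooly yaw 46.53 w 0.1 j7 1.071 tau7 -1.102 zdir [-0.    -0.001 -1.   ]
```

```bash
python3 -m creep '[{"translation":[0,0,0],"rot":[0,0,3],"jaw":0.0},{"translation":[0,0,0],"rot":[0,0,5],"jaw":0.0},{"translation":[0,0,0],"rot":[0,0,5],"jaw":0.0},{"translation":[0,0,0],"rot":[0,0,5],"jaw":0.0},{"translation":[0,0,0],"rot":[0,0,5],"jaw":0.0},{"translation":[0,0,0],"rot":[0,0,3],"jaw":0.0},{"translation":[0,0,0],"rot":[0,0,0],"jaw":0.0}]'; python3 look.py wrist w4;python3 st.py
```

```text
clock: 6.58
position: [0.5568, -0.0337, 0.1587]
ee_rot: [-1.789, -2.582, 0.002]
force: [-4.0, -1.1, 6.8]
width: 0.105
6.5833 [ 0.5568 -0.0337  0.1587] [-4.02 -1.06  6.78] [-0.282  1.006  0.014] j [-0.566  0.444  0.742  1.848 -0.355  0.987  0.687] w 0.10504013276518201
toolx yaw 110.56461712440887 tooly yaw 20.564598286653073
pivot [316.9 213.3] 0.62 [ 0.5545 -0.0332  0.107 ]
handle_mid [316.7 243.5] 0.57 [ 0.555  -0.0339  0.162 ]
handle_mid [321.7 178. ] 0.44 [0.5424 0.0087 0.162 ]
tab [316.2 173.6] 0.9 [ 0.5436 -0.0066  0.082 ]
6.7833 p [ 0.5567 -0.0338  0.1587] F [-2.95 -0.57  5.54] M [-0.252  1.005 -0.076] tooly yaw 20.75 w 0.098 j7 0.69 tau7 0.066 zdir [-0.001 -0.001 -1.   ]
```

View pics/w4.png

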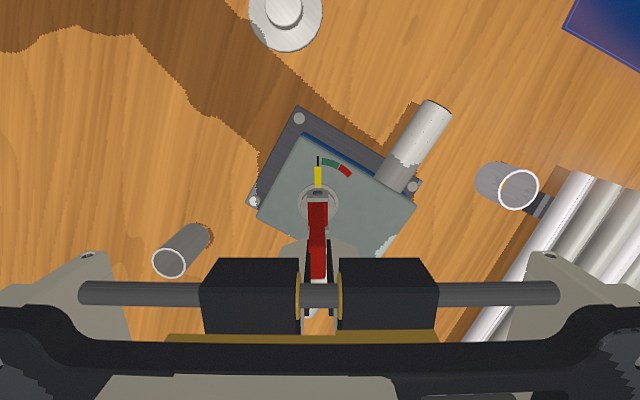

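The tab is still on its black line at (317,165), straight above the head at (317,200). I'll continue in smaller steps, watching the torque.

```bash
python3 -m creep '[{"translation":[0,0,0],"rot":[0,0,2],"jaw":0.0},{"translation":[0,0,0],"rot":[0,0,3],"jaw":0.0},{"translation":[0,0,0],"rot":[0,0,3],"jaw":0.0},{"translation":[0,0,0],"rot":[0,0,2],"jaw":0.0},{"translation":[0,0,0],"rot":[0,0,0],"jaw":0.0}]'; python3 st.py;python3 -m creep '[{"translation":[0,0,0],"rot":[0,0,2],"jaw":0.0},{"translation":[0,0,0],"rot":[0,0,3],"jaw":0.0},{"translation":[0,0,0],"rot":[0,0,3],"jaw":0.0},{"translation":[0,0,0],"rot":[0,0,0],"jaw":0.0}]'; python3 st.py
```

```text
clock: 7.2
position: [0.5565, -0.0338, 0.1587]
ee_rot: [-2.006, -2.417, 0.002]
force: [-4.7, -0.3, 7.0]
width: 0.102
7.2 p [ 0.5565 -0.0338  0.1587] F [-4.73 -0.27  7.02] M [-3.260e-01  1.263e+00  1.000e-03] tooly yaw 10.63 w 0.102 j7 0.542 tau7 -0.741 zdir [-0.002 -0.001 -1.   ]
clock: 7.53
position: [0.5564, -0.0338, 0.1587]
ee_rot: [-2.17, -2.27, 0.003]
force: [-5.5, -1.5, 7.1]
width: 0.104
7.5333 p [ 0.5564 -0.0338  0.1587] F [-5.51 -1.47  7.14] M [-0.355  1.498  0.032] tooly yaw 2.57 w 0.104 j7 0.426 tau7 -0.963 zdir [-0.002 -0.001 -1.   ]
```

```bash
python3 -m creep '[{"translation":[0,-0.001,0],"rot":[0,0,0],"jaw":0.0},{"translation":[0,0,0],"rot":[0,0,2],"jaw":0.0},{"translation":[0,0,0],"rot":[0,0,3],"jaw":0.0},{"translation":[0,0,0],"rot":[0,0,3],"jaw":0.0},{"translation":[0,0,0],"rot":[0,0,0],"jaw":0.0},{"translation":[0,0,0],"rot":[0,0,0],"jaw":0.0}]'; python3 st.py; python3 look.py wrist w5
```

```text
clock: 8.03
position: [0.5557, -0.0338, 0.1587]
ee_rot: [-2.321, -2.117, 0.002]
force: [-4.0, -1.4, 6.4]
width: 0.102
8.0333 p [ 0.5557 -0.0338  0.1587] F [-4.01 -1.36  6.43] M [-0.256  1.141 -0.088] tooly yaw -5.27 w 0.102 j7 0.313 tau7 -0.133 zdir [-0.001 -0.001 -1.   ]
8.0333 [ 0.5557 -0.0338  0.1587] [-4.01 -1.36  6.43] [-0.256  1.141 -0.088] j [-0.643  0.478  0.868  1.856 -0.427  1.007  0.313] w 0.10189337459725394
toolx yaw 84.73169514689037 tooly yaw -5.268358094995742
pivot [316.8 212.8] 0.89 [ 0.554  -0.0322  0.107 ]
handle_mid [318.6 246.2] 0.85 [ 0.5554 -0.0356  0.162 ]
tab [302.8 177.8] 0.61 [ 0.5435 -0.0068  0.082 ]
tab [317.6 178. ] 0.26 [ 0.5568 -0.0082  0.082 ]
```

View pics/w5.png

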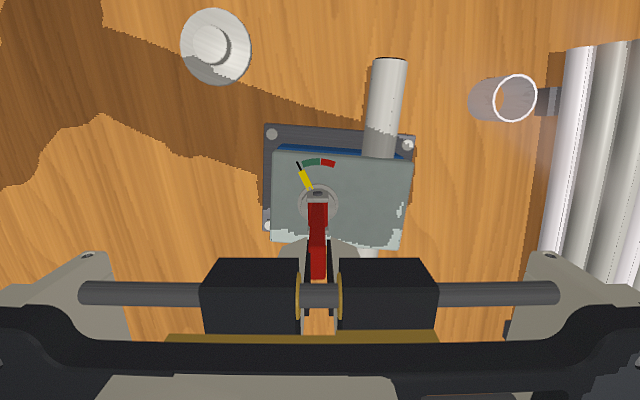

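The tab is still on the black line at (298,165), and the torque reads the loose value of 0.088.

```bash
python3 -m creep '[{"translation":[0,0,0],"rot":[0,0,2],"jaw":0.0},{"translation":[0,0,0],"rot":[0,0,3],"jaw":0.0},{"translation":[0,0,0],"rot":[0,0,3],"jaw":0.0},{"translation":[0,0,0],"rot":[0,0,0],"jaw":0.0},{"translation":[0,0,0],"rot":[0,0,0],"jaw":0.0}]'; python3 st.py;python3 -m creep '[{"translation":[0,0,0],"rot":[0,0,2],"jaw":0.0},{"translation":[0,0,0],"rot":[0,0,3],"jaw":0.0},{"translation":[0,0,0],"rot":[0,0,3],"jaw":0.0},{"translation":[0,0,0],"rot":[0,0,0],"jaw":0.0},{"translation":[0,0,0],"rot":[0,0,0],"jaw":0.0}]'; python3 st.py
```

```text
clock: 8.65
position: [0.5555, -0.0338, 0.1587]
ee_rot: [-2.463, -1.949, 0.003]
force: [-4.7, -0.5, 8.3]
width: 0.104
8.65 p [ 0.5555 -0.0338  0.1587] F [-4.73 -0.46  8.27] M [-0.199  1.335 -0.051] tooly yaw -13.27 w 0.104 j7 0.199 tau7 -0.133 zdir [-0.002 -0.001 -1.   ]
clock: 9.07
position: [0.5553, -0.0338, 0.1587]
ee_rot: [-2.593, -1.773, 0.003]
force: [-5.2, -0.1, 7.9]
width: 0.104
9.0667 p [ 0.5553 -0.0338  0.1587] F [-5.24 -0.12  7.86] M [-0.147  1.49  -0.062] tooly yaw -21.27 w 0.104 j7 0.086 tau7 -0.132 zdir [-0.002 -0.    -1.   ]
```

```bash
python3 -m creep '[{"translation":[0,-0.0008,0],"rot":[0,0,2],"jaw":0.0},{"translation":[0,0,0],"rot":[0,0,3],"jaw":0.0},{"translation":[0,0,0],"rot":[0,0,2],"jaw":0.0},{"translation":[0,0,0],"rot":[0,0,0],"jaw":0.0},{"translation":[0,0,0],"rot":[0,0,0],"jaw":0.0}]'; python3 st.py;python3 -m creep '[{"translation":[0,0,0],"rot":[0,0,2],"jaw":0.0},{"translation":[0,0,0],"rot":[0,0,3],"jaw":0.0},{"translation":[0,0,0],"rot":[0,0,2],"jaw":0.0},{"translation":[0,0,0],"rot":[0,0,0],"jaw":0.0},{"translation":[0,0,0],"rot":[0,0,0],"jaw":0.0}]'; python3 look.py wrist w6
```

```text
clock: 9.48
position: [0.5548, -0.0335, 0.1587]
ee_rot: [-2.696, -1.612, 0.003]
force: [-4.6, -1.0, 6.3]
width: 0.1
9.4833 p [ 0.5548 -0.0335  0.1587] F [-4.59 -1.04  6.32] M [-0.281  1.269 -0.038] tooly yaw -28.26 w 0.1 j7 -0.012 tau7 -0.108 zdir [-0.002 -0.001 -1.   ]
clock: 9.9
position: [0.5547, -0.0334, 0.1587]
ee_rot: [-2.789, -1.445, 0.003]
force: [-4.2, -0.7, 7.1]
width: 0.105
9.9 [ 0.5547 -0.0334  0.1587] [-4.24 -0.73  7.08] [-0.136  1.364  0.107] j [-0.726  0.532  1.018  1.863 -0.522  1.044 -0.11 ] w 0.10501168766793768
toolx yaw 54.762099544220774 tooly yaw -35.238005307953884
pivot [316.1 214.4] 0.67 [ 0.5531 -0.0324  0.107 ]
handle_mid [317.9 245.5] 0.89 [ 0.5538 -0.0344  0.162 ]
handle_mid [317.2 215.3] 0.55 [ 0.5657 -0.0167  0.162 ]
tab [290.3 187.3] 0.71 [ 0.5435 -0.0049  0.082 ]
```

View pics/w6.png

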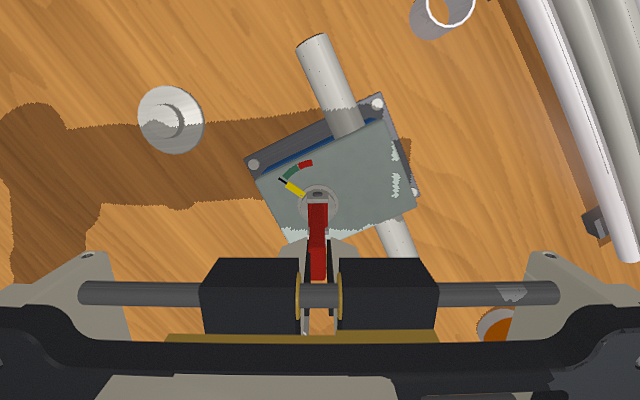

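The tab still touches the black line, with yellow centred at (293,188) and black at (282,180). I'll build a numeric tab-angle measure.

```bash
cat > tab.py <<'E'
from h import *
import json,sys
def ang(name,ax=(.5555,-.0335)):
    c=json.load(open(f'pics/{name}.json')); im=cv2.imread(f'pics/{name}.png')
    h=cv2.cvtColor(im,cv2.COLOR_BGR2HSV); H,S,V=h[...,0],h[...,1],h[...,2]
    uv=proj(c,[ax[0],ax[1],.082])
    yy,xx=np.mgrid[:400,:640]; near=np.hypot(xx-uv[0],yy-uv[1])<70
    out={}
    for k,m in dict(yel=(abs(H.astype(int)-29)<5)&(S>150)&(V>80),grn=(H>60)&(H<90)&(S>90),red=((H<8)|(H>172))&(S>130)).items():
        ys,xs=np.nonzero(m&near)
        a=[];
        for x,y in zip(xs,ys):
            p=atz(c,(x,y),.082); r=np.hypot(p[0]-ax[0],p[1]-ax[1])
            if .021<r<.045: a.append((np.degrees(np.arctan2(p[1]-ax[1],p[0]-ax[0])),r))
        a=np.array(a)
        if len(a): out[k]=(len(a),np.median(a[:,0]).round(1),np.percentile(a[:,0],[3,97]).round(1),a[:,1].mean().round(4))
    return out
for n in sys.argv[1:]: print(n,ang(n))
E
python3 tab.py w3 w4 w5 w6
```

```text
w3 {'yel': (119, np.float64(111.3), array([104.6, 118.1]), np.float64(0.0286)), 'grn': (93, np.float64(96.0), array([ 86. , 106.2]), np.float64(0.0401)), 'red': (452, np.float64(7.2), array([-9. , 80.4]), np.float64(0.034))}
w4 {'yel': (96, np.float64(111.3), array([106.4, 117. ]), np.float64(0.0286)), 'grn': (105, np.float64(95.9), array([ 85.6, 105.6]), np.float64(0.0408)), 'red': (471, np.float64(-68.1), array([-85.6,  81. ]), np.float64(0.0346))}
w5 {'yel': (111, np.float64(111.5), array([105.7, 117.6]), np.float64(0.0288)), 'grn': (107, np.float64(95.0), array([ 84.4, 105.1]), np.float64(0.0407)), 'red': (475, np.float64(-94.8), array([-113. ,   79.7]), np.float64(0.0345))}
w6 {'yel': (116, np.float64(111.4), array([105. , 118.3]), np.float64(0.0286)), 'grn': (100, np.float64(94.4), array([ 84.6, 104.8]), np.float64(0.0405)), 'red': (456, np.float64(-126.7), array([-144.2,   79. ]), np.float64(0.0341))}
```

```bash
python3 -m creep '[{"translation":[0,0,0],"rot":[0,0,2],"jaw":0.0},{"translation":[0,0,0],"rot":[0,0,3],"jaw":0.0},{"translation":[0,0,0],"rot":[0,0,3],"jaw":0.0},{"translation":[0,0,0],"rot":[0,0,0],"jaw":0.0},{"translation":[0,0,0],"rot":[0,0,0],"jaw":0.0}]'; python3 st.py;python3 look.py wrist w7; python3 tab.py w7
```

```text
clock: 10.52
position: [0.5547, -0.0333, 0.1587]
ee_rot: [-2.883, -1.247, 0.003]
force: [-5.5, 0.1, 7.0]
width: 0.107
10.5167 p [ 0.5547 -0.0333  0.1587] F [-5.47  0.14  7.01] M [-0.037  1.5    0.221] tooly yaw -43.23 w 0.107 j7 -0.221 tau7 -0.399 zdir [-0.002 -0.    -1.   ]
10.5167 [ 0.5547 -0.0333  0.1587] [-5.47  0.14  7.01] [-0.037  1.5    0.221] j [-0.746  0.55   1.057  1.865 -0.55   1.057 -0.221] w 0.10659994837267023
toolx yaw 46.76747944494134 tooly yaw -43.23263167056524
pivot [318.4 214.6] 0.93 [ 0.5546 -0.0336  0.107 ]
handle_mid [315.4 246. ] 0.97 [ 0.5522 -0.0333  0.162 ]
tab [287.7 187.9] 0.87 [ 0.5454 -0.0023  0.082 ]
tab [521.1 301.9] 0.58 [ 0.639  -0.2647  0.082 ]
w7 {'yel': (116, np.float64(104.2), array([ 97.6, 111.2]), np.float64(0.0284)), 'grn': (99, np.float64(94.5), array([ 84.3, 104.4]), np.float64(0.0405)), 'red': (461, np.float64(-134.7), array([-152.8,   79.1]), np.float64(0.0341))}
```

The bolt has come snug and the tab has been carried 7°. I'll turn about 9° more, to roughly 0.28 rad in total.

```bash
python3 -m creep '[{"translation":[0,0,0],"rot":[0,0,2],"jaw":0.0},{"translation":[0,0,0],"rot":[0,0,3],"jaw":0.0},{"translation":[0,0,0],"rot":[0,0,3],"jaw":0.0},{"translation":[0,0,0],"rot":[0,0,1],"jaw":0.0},{"translation":[0,0,0],"rot":[0,0,0],"jaw":0.0},{"translation":[0,0,0],"rot":[0,0,0],"jaw":0.0}]' 60; python3 st.py;python3 look.py wrist w8; python3 tab.py w8
```

```text
clock: 11.22
position: [0.5548, -0.0331, 0.1587]
ee_rot: [-2.972, -1.018, 0.003]
force: [-4.6, 0.2, 8.3]
width: 0.103
11.2167 p [ 0.5548 -0.0331  0.1587] F [-4.63  0.16  8.31] M [0.053 1.308 0.513] tooly yaw -52.18 w 0.103 j7 -0.344 tau7 -0.609 zdir [-0.002 -0.    -1.   ]
11.2167 [ 0.5548 -0.0331  0.1587] [-4.63  0.16  8.31] [0.053 1.308 0.513] j [-0.766  0.572  1.101  1.866 -0.581  1.073 -0.344] w 0.10280636768182634
toolx yaw 37.820202562503226 tooly yaw -52.17988488668859
pivot [318.2 214.2] 0.96 [ 0.5549 -0.0331  0.107 ]
pivot [319.1 181. ] 0.75 [ 0.5781 -0.016   0.107 ]
handle_mid [317.1 242.9] 0.64 [ 0.5549 -0.0323  0.162 ]
tab [288.  189.5] 0.59 [ 0.5495 -0.0023  0.082 ]
w8 {'yel': (114, np.float64(97.2), array([ 91. , 104.2]), np.float64(0.0286)), 'grn': (99, np.float64(93.7), array([ 83.8, 104.6]), np.float64(0.0403)), 'red': (449, np.float64(-144.1), array([-162.4,   79. ]), np.float64(0.034))}
```

View pics/w8.png

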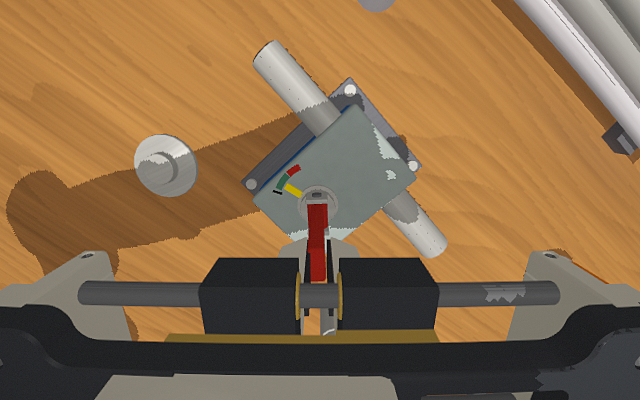

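The tab at (293,189) is inside the green marks, at 97.2° against green 104.6–83.8, with torque 0.51 N m. I'll let go now.

```bash
python3 -m creep '[{"translation":[0,0,0],"rot":[0,0,0],"jaw":0.015},{"translation":[0,0,0],"rot":[0,0,0],"jaw":0.03},{"translation":[0,0,0],"rot":[0,0,0],"jaw":0.05},{"translation":[0,0,0],"rot":[0,0,0],"jaw":0.05},{"translation":[0,0,0],"rot":[0,0,0],"jaw":0.05}]'; python3 st.py;python3 look.py wrist w9; python3 tab.py w9
```

```text
clock: 11.83
position: [0.5558, -0.0328, 0.1585]
ee_rot: [2.973, 1.015, -0.0]
force: [-0.6, -0.4, 0.5]
width: 0.405
11.8333 p [ 0.5558 -0.0328  0.1585] F [-0.63 -0.43  0.47] M [-0.041  0.127  0.027] tooly yaw -52.3 w 0.405 j7 -0.346 tau7 0.013 zdir [ 0. -0. -1.]
11.8333 [ 0.5558 -0.0328  0.1585] [-0.63 -0.43  0.47] [-0.041  0.127  0.027] j [-0.766  0.572  1.101  1.865 -0.582  1.071 -0.346] w 0.4051761880684264
toolx yaw 37.70051588040241 tooly yaw -52.299483471902754
pivot [316.4 211.7] 0.95 [ 0.5569 -0.0302  0.107 ]
handle_mid [316.7 246.8] 0.69 [ 0.5535 -0.0335  0.162 ]
tab [286.3 194.2] 0.76 [ 0.5462 -0.0033  0.082 ]
w9 {'yel': (117, np.float64(103.0), array([ 96.7, 110.1]), np.float64(0.0286)), 'grn': (97, np.float64(94.4), array([ 84. , 104.3]), np.float64(0.0404)), 'red': (508, np.float64(-144.2), array([-163.9,   78.3]), np.float64(0.034))}
```

View pics/w9.png

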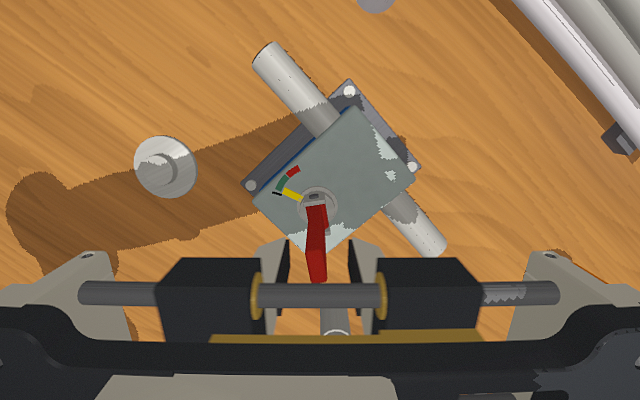

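After release the tab sits at 103.0°, carried 0.147 rad: in the green but near its start. I'll regrip and turn a bit further for margin, still well short of red.

```bash
python3 -m creep '[{"translation":[0,0,0],"rot":[0,0,-3],"jaw":0.04},{"translation":[0,0,0],"rot":[0,0,-3],"jaw":0.03},{"translation":[0,0,0],"rot":[0,0,0],"jaw":0.015},{"translation":[0,0,0],"rot":[0,0,0],"jaw":0.0},{"translation":[0,0,0],"rot":[0,0,0],"jaw":0.0},{"translation":[0,0,0],"rot":[0,0,0],"jaw":0.0}]' 20; python3 st.py;  python3 -m creep '[{"translation":[0,0,0],"rot":[0,0,0],"jaw":0.0},{"translation":[0,0,0],"rot":[0,0,0],"jaw":0.0},{"translation":[0,0,0],"rot":[0,0,2],"jaw":0.0},{"translation":[0,0,0],"rot":[0,0,2],"jaw":0.0},{"translation":[0,0,0],"rot":[0,0,2],"jaw":0.0},{"translation":[0,0,0],"rot":[0,0,2],"jaw":0.0},{"translation":[0,0,0],"rot":[0,0,0],"jaw":0.0},{"translation":[0,0,0],"rot":[0,0,0],"jaw":0.0}]' 60; python3 st.py;python3 look.py wrist w10; python3 tab.py w10
```

```text
clock: 12.53
position: [0.5557, -0.0327, 0.1586]
ee_rot: [2.917, 1.167, 0.0]
force: [0.0, 0.0, -0.7]
width: 0.157
12.5333 p [ 0.5557 -0.0327  0.1586] F [ 0.03  0.   -0.65] M [-0.098  0.152  0.01 ] tooly yaw -46.39 w 0.157 j7 -0.265 tau7 -0.017 zdir [ 0. -0. -1.]
clock: 13.2
position: [0.5555, -0.0324, 0.1586]
ee_rot: [-2.989, -0.965, 0.001]
force: [-1.6, 2.0, 2.8]
width: 0.104
13.2 p [ 0.5555 -0.0324  0.1586] F [-1.62  1.99  2.81] M [0.312 0.663 0.503] tooly yaw -54.23 w 0.104 j7 -0.373 tau7 -0.686 zdir [-0.001  0.    -1.   ]
13.2 [ 0.5555 -0.0324  0.1586] [-1.62  1.99  2.81] [0.312 0.663 0.503] j [-0.771  0.577  1.11   1.866 -0.589  1.076 -0.373] w 0.10420237819825441
toolx yaw 35.7679490715565 tooly yaw -54.23205950159725
pivot [315.9 215.3] 0.85 [ 0.5538 -0.0314  0.107 ]
handle_mid [316.7 245.8] 0.76 [ 0.5539 -0.0326  0.162 ]
tab [291.  191.8] 0.68 [ 0.5513 -0.0048  0.082 ]
w10 {'yel': (116, np.float64(94.9), array([ 88.4, 102.2]), np.float64(0.0284)), 'grn': (98, np.float64(94.3), array([ 84. , 104.4]), np.float64(0.0404)), 'red': (454, np.float64(-145.8), array([-163.6,   79.1]), np.float64(0.0342))}
```

```bash
python3 -m creep '[{"translation":[0,0,0],"rot":[0,0,1.5],"jaw":0.0},{"translation":[0,0,0],"rot":[0,0,1.5],"jaw":0.0},{"translation":[0,0,0],"rot":[0,0,0],"jaw":0.0},{"translation":[0,0,0],"rot":[0,0,0],"jaw":0.0}]' ; python3 st.py;  python3 -m creep '[{"translation":[0,0,0],"rot":[0,0,0],"jaw":0.015},{"translation":[0,0,0],"rot":[0,0,0],"jaw":0.03},{"translation":[0,0,0],"rot":[0,0,0],"jaw":0.05},{"translation":[0,0,0],"rot":[0,0,0],"jaw":0.05},{"translation":[0,0,0],"rot":[0,0,0],"jaw":0.05}]'; python3 st.py;python3 look.py wrist w11; python3 tab.py w11
```

```text
clock: 13.73
position: [0.5557, -0.0326, 0.1586]
ee_rot: [-3.015, -0.884, 0.0]
force: [-3.4, 2.9, 1.3]
width: 0.104
13.7333 p [ 0.5557 -0.0326  0.1586] F [-3.38  2.94  1.31] M [0.527 0.743 0.61 ] tooly yaw -57.32 w 0.104 j7 -0.415 tau7 -0.759 zdir [-0.  0. -1.]
clock: 14.15
position: [0.556, -0.0331, 0.1587]
ee_rot: [3.014, 0.883, 0.001]
force: [-0.1, -0.5, -0.3]
width: 0.404
14.15 p [ 0.556  -0.0331  0.1587] F [-0.11 -0.52 -0.33] M [-0.096  0.116  0.032] tooly yaw -57.35 w 0.404 j7 -0.416 tau7 -0.003 zdir [ 0.001 -0.    -1.   ]
14.15 [ 0.556  -0.0331  0.1587] [-0.11 -0.52 -0.33] [-0.096  0.116  0.032] j [-0.777  0.585  1.126  1.866 -0.6    1.081 -0.416] w 0.404340342303371
toolx yaw 32.64535805243185 tooly yaw -57.35465522075641
pivot [315.  215.6] 0.71 [ 0.5537 -0.0316  0.107 ]
handle_mid [315.5 248. ] 0.82 [ 0.5525 -0.0335  0.162 ]
handle_mid [313.4 218.6] 0.43 [ 0.5694 -0.0211  0.162 ]
tab [284.3 199.2] 0.59 [ 0.5439 -0.0039  0.082 ]
w11 {'yel': (120, np.float64(105.3), array([ 98.5, 112.7]), np.float64(0.0286)), 'grn': (96, np.float64(94.2), array([ 84.2, 104.4]), np.float64(0.0404)), 'red': (570, np.float64(-149.4), array([-171.6,   78.2]), np.float64(0.034))}
```

View pics/w11.png

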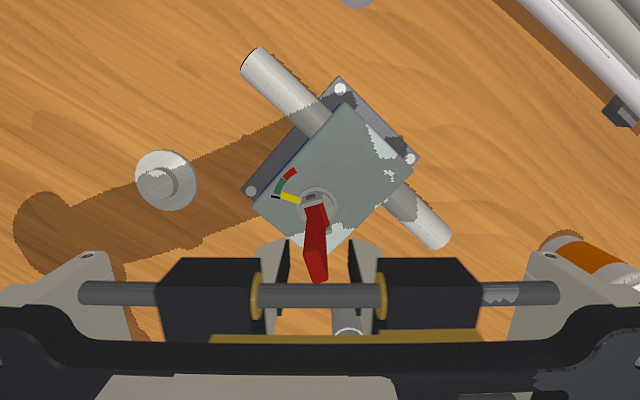

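On release the tab snapped back to 105.3° (0.106 rad), because the wound-up collar overshoots. It holds itself at about 0.2 rad, so I'll regrip, bring it to about 0.2 rad and let go there.

```bash
python3 -m creep '[{"translation":[0,0,0],"rot":[0,0,-5],"jaw":0.05},{"translation":[0,0,0],"rot":[0,0,-5],"jaw":0.05},{"translation":[0,0,0],"rot":[0,0,-3.5],"jaw":0.03},{"translation":[0,0,0],"rot":[0,0,0],"jaw":0.015},{"translation":[0,0,0],"rot":[0,0,0],"jaw":0.0},{"translation":[0,0,0],"rot":[0,0,0],"jaw":0.0},{"translation":[0,0,0],"rot":[0,0,0],"jaw":0.0},{"translation":[0,0,0],"rot":[0,0,0],"jaw":0.0}]' 20; python3 st.py;  python3 -m creep '[{"translation":[0,0,0],"rot":[0,0,0],"jaw":0.0},{"translation":[0,0,0],"rot":[0,0,0],"jaw":0.0},{"translation":[0,0,0],"rot":[0,0,2],"jaw":0.0},{"translation":[0,0,0],"rot":[0,0,2],"jaw":0.0},{"translation":[0,0,0],"rot":[0,0,1.5],"jaw":0.0},{"translation":[0,0,0],"rot":[0,0,0],"jaw":0.0},{"translation":[0,0,0],"rot":[0,0,0],"jaw":0.0}]' 60; python3 st.py;python3 look.py wrist w12; python3 tab.py w12
```

```text
clock: 15.02
position: [0.5557, -0.0327, 0.1586]
ee_rot: [2.89, 1.231, -0.0]
force: [-0.7, -0.3, -0.7]
width: 0.158
15.0167 p [ 0.5557 -0.0327  0.1586] F [-0.68 -0.34 -0.68] M [-0.138  0.09   0.021] tooly yaw -43.88 w 0.158 j7 -0.23 tau7 -0.025 zdir [-0. -0. -1.]
clock: 15.6
position: [0.5555, -0.0324, 0.1586]
ee_rot: [-2.945, -1.093, 0.001]
force: [-1.6, 2.6, 2.6]
width: 0.102
15.6 p [ 0.5555 -0.0324  0.1586] F [-1.6   2.57  2.55] M [0.402 0.658 0.484] tooly yaw -49.26 w 0.102 j7 -0.305 tau7 -0.575 zdir [-0.  0. -1.]
15.6 [ 0.5555 -0.0324  0.1586] [-1.6   2.57  2.55] [0.402 0.658 0.484] j [-0.76   0.565  1.086  1.865 -0.572  1.066 -0.305] w 0.10248560803594417
toolx yaw 40.74294331744399 tooly yaw -49.25706328832301
pivot [316.8 212.3] 0.79 [ 0.5562 -0.0303  0.107 ]
handle_mid [318.8 248. ] 0.68 [ 0.5535 -0.0349  0.162 ]
handle_mid [319.4 214.6] 0.68 [ 0.5717 -0.0197  0.162 ]
tab [290.1 189.5] 0.81 [ 0.55   -0.0033  0.082 ]
w12 {'yel': (115, np.float64(99.2), array([ 92.6, 106.5]), np.float64(0.0283)), 'grn': (102, np.float64(94.3), array([ 83.7, 104.6]), np.float64(0.0404)), 'red': (451, np.float64(-140.9), array([-159.1,   78.8]), np.float64(0.0341))}
```

```bash
python3 -m creep '[{"translation":[0,0,0],"rot":[0,0,-0.7],"jaw":0.0},{"translation":[0,0,0],"rot":[0,0,0],"jaw":0.0},{"translation":[0,0,0],"rot":[0,0,0],"jaw":0.0}]'; python3 st.py;  python3 -m creep '[{"translation":[0,0,0],"rot":[0,0,0],"jaw":0.015},{"translation":[0,0,0],"rot":[0,0,0],"jaw":0.03},{"translation":[0,0,0],"rot":[0,0,0],"jaw":0.05},{"translation":[0,0,0],"rot":[0,0,0],"jaw":0.05},{"translation":[0,0,0],"rot":[0,0,0],"jaw":0.05}]' 20; python3 st.py;python3 look.py wrist w13; python3 tab.py w13
```

```text
clock: 16.05
position: [0.5555, -0.0326, 0.1586]
ee_rot: [-2.938, -1.11, 0.0]
force: [-2.4, 2.8, 0.6]
width: 0.103
16.05 p [ 0.5555 -0.0326  0.1586] F [-2.4   2.83  0.64] M [0.523 0.722 0.261] tooly yaw -48.61 w 0.103 j7 -0.296 tau7 -0.195 zdir [-0.  0. -1.]
clock: 16.47
position: [0.556, -0.033, 0.1588]
ee_rot: [2.939, 1.109, 0.001]
force: [0.3, 0.2, -0.5]
width: 0.407
16.4667 p [ 0.556  -0.033   0.1588] F [ 0.31  0.15 -0.49] M [-0.078  0.153 -0.024] tooly yaw -48.64 w 0.407 j7 -0.296 tau7 -0.003 zdir [ 0.001 -0.    -1.   ]
16.4667 [ 0.556  -0.033   0.1588] [ 0.31  0.15 -0.49] [-0.078  0.153 -0.024] j [-0.758  0.563  1.083  1.865 -0.569  1.064 -0.296] w 0.406822664925227
toolx yaw 41.35503481008992 tooly yaw -48.64497546593416
pivot [314.8 216. ] 0.87 [ 0.553  -0.0319  0.107 ]
handle_mid [313.9 246.4] 0.68 [ 0.5526 -0.0324  0.162 ]
handle_mid [316.4 215.2] 0.24 [ 0.5704 -0.019   0.162 ]
tab [286.7 190.5] 0.81 [ 0.5474 -0.0023  0.082 ]
w13 {'yel': (115, np.float64(101.9), array([ 95.3, 108.8]), np.float64(0.0285)), 'grn': (97, np.float64(94.3), array([ 84.4, 104.2]), np.float64(0.0404)), 'red': (460, np.float64(-140.6), array([-158.6,   78.8]), np.float64(0.0341))}
```

View pics/w13.png

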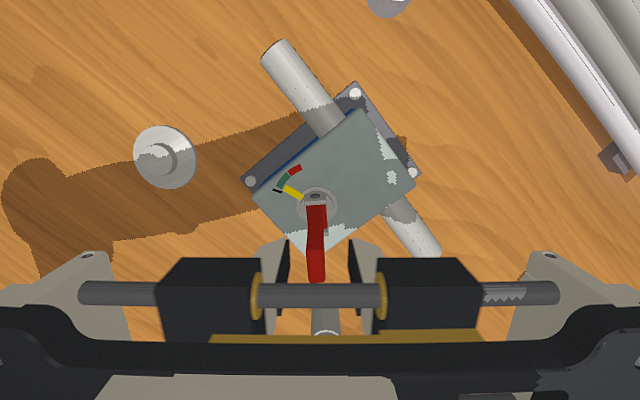

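The lever is free and upright at about (316,240), and the tab holds at 101.9° (0.166 rad), inside the green. Next I'll raise the tool, close the fingers and go behind the lever to fold it.

```bash
python3 -m creep '[{"translation":[0,0,-0.015],"rot":[0,0,0],"jaw":0.05},{"translation":[0,0,-0.02],"rot":[0,0,-1],"jaw":0.05},{"translation":[0,0,-0.02],"rot":[0,0,-1],"jaw":0.05},{"translation":[0,0,-0.01],"rot":[0,0,0],"jaw":0.05},{"translation":[0,-0.01,0],"rot":[0,0,0],"jaw":0.02},{"translation":[0,-0.015,0],"rot":[0,0,0],"jaw":0.0},{"translation":[0,-0.015,0],"rot":[0,0,0],"jaw":0.0},{"translation":[0,0,0],"rot":[0,0,0],"jaw":0.0},{"translation":[0,0,0],"rot":[0,0,0],"jaw":0.0}]' 20; python3 st.py;python3 look.py wrist w14; python3 tab.py w14
```

```text
clock: 17.42
position: [0.5281, -0.0029, 0.2234]
ee_rot: [-2.918, -1.162, -0.0]
force: [-0.1, 0.9, -0.2]
width: 0.231
17.4167 p [ 0.5281 -0.0029  0.2234] F [-0.12  0.87 -0.19] M [-0.142  0.084 -0.026] tooly yaw -46.56 w 0.231 j7 -0.395 tau7 -0.188 zdir [-0.     0.001 -1.   ]
17.4167 [ 0.5281 -0.0029  0.2234] [-0.12  0.87 -0.19] [-0.142  0.084 -0.026] j [-0.926  0.447  1.186  1.849 -0.453  1.155 -0.395] w 0.2314464529101062
toolx yaw 43.44245700775863 tooly yaw -46.557532713897466
pivot [348.3 171. ] 0.73 [ 0.5668 -0.0092  0.107 ]
pivot [354.9 196.8] 0.65 [ 0.552  -0.0342  0.107 ]
handle_mid [364.1 213.3] 0.8 [ 0.5541 -0.0341  0.162 ]
tab [329.7 174. ] 0.97 [ 0.5479 -0.0019  0.082 ]
w14 {'yel': (70, np.float64(101.7), array([ 95.4, 108.1]), np.float64(0.0284)), 'grn': (61, np.float64(94.4), array([ 84.4, 104.5]), np.float64(0.0405)), 'red': (389, np.float64(-109.7), array([-131.6,   78.1]), np.float64(0.0341))}
```

View pics/w14.png

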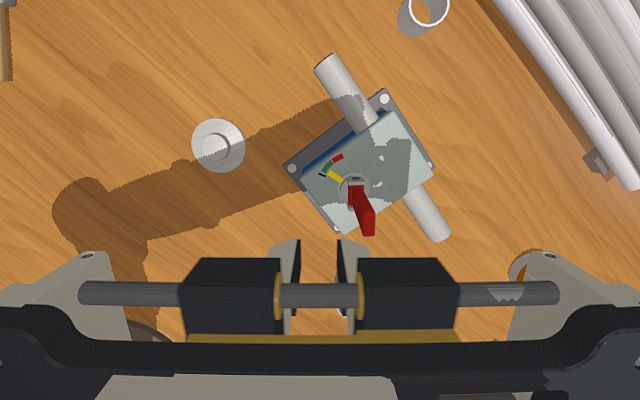

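The fingers, at columns 285–358, are behind the lever at (363,210), and the tab is unchanged. I'll lower and make contact.

```bash
python3 -m creep '[{"translation":[0,0,0],"rot":[0,0,0],"jaw":0.0},{"translation":[0,0,0],"rot":[0,0,0],"jaw":0.0},{"translation":[0,0,0],"rot":[0,0,0],"jaw":0.0},{"translation":[0,0,0.012],"rot":[0,0,0],"jaw":0.0},{"translation":[0,0,0.015],"rot":[0,0,0],"jaw":0.0},{"translation":[0,0,0.015],"rot":[0,0,0],"jaw":0.0},{"translation":[0,0,0],"rot":[0,0,0],"jaw":0.0}]' 20; python3 st.py; python3 look.py wrist w15
```

```text
clock: 18.2
position: [0.5265, -0.0032, 0.1788]
ee_rot: [-2.918, -1.161, 0.006]
force: [-1.2, 0.5, -0.2]
width: 0.006
18.2 p [ 0.5265 -0.0032  0.1788] F [-1.21  0.52 -0.16] M [-0.044  0.138  0.022] tooly yaw -46.62 w 0.006 j7 -0.349 tau7 0.373 zdir [-0.004 -0.    -1.   ]
18.2 [ 0.5265 -0.0032  0.1788] [-1.21  0.52 -0.16] [-0.044  0.138  0.022] j [-0.88   0.493  1.133  1.909 -0.509  1.072 -0.349] w 0.005762352423651971
toolx yaw 43.37983966684533 tooly yaw -46.62059373833559
pivot [360.6 204.2] 0.93 [ 0.5545 -0.0297  0.107 ]
handle_mid [373.3 231.3] 0.73 [ 0.5541 -0.0325  0.162 ]
handle_mid [362.8 206.5] 0.36 [ 0.5621 -0.0131  0.162 ]
tab [335.4 186.2] 0.59 [ 0.5469 -0.0068  0.082 ]
```

View pics/w15.png

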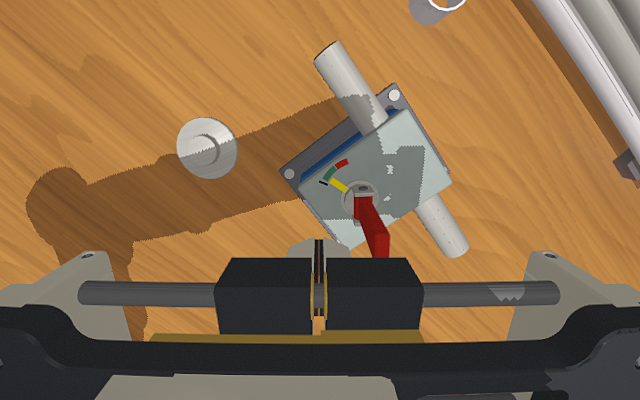

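```bash
python3 -m creep '[{"translation":[0,0.006,0],"rot":[0,0,0],"jaw":0.0},{"translation":[0,0.006,0],"rot":[0,0,0],"jaw":0.0},{"translation":[0,0.004,0],"rot":[0,0,0],"jaw":0.0},{"translation":[0,0.004,0],"rot":[0,0,0],"jaw":0.0},{"translation":[0,0.004,-0.001],"rot":[0,0,0],"jaw":0.0},{"translation":[0,0.004,-0.001],"rot":[0,0,0],"jaw":0.0},{"translation":[0,0.004,-0.001],"rot":[0,0,0],"jaw":0.0},{"translation":[0,0,0],"rot":[0,0,0],"jaw":0.0}]' 20; python3 st.py; python3 look.py wrist w16; python3 tab.py w16
```

```text
clock: 19.07
position: [0.5509, -0.0278, 0.185]
ee_rot: [2.919, 1.16, 0.001]
force: [-0.8, -0.2, 0.2]
width: 0.007
19.0667 p [ 0.5509 -0.0278  0.185 ] F [-0.77 -0.24  0.24] M [-0.072  0.115  0.028] tooly yaw -46.66 w 0.007 j7 -0.306 tau7 0.104 zdir [ 0.001 -0.001 -1.   ]
19.0667 [ 0.5509 -0.0278  0.185 ] [-0.77 -0.24  0.24] [-0.072  0.115  0.028] j [-0.795  0.522  1.108  1.846 -0.523  1.103 -0.306] w 0.006808640352627516
toolx yaw 43.33773450379709 tooly yaw -46.66227809813371
pivot [322.9 205.5] 0.75 [ 0.5532 -0.0317  0.107 ]
pivot [326.6 229.9] 0.64 [ 0.5377 -0.0515  0.107 ]
handle_mid [325.1 231. ] 0.62 [ 0.5526 -0.0334  0.162 ]
tab [298.2 184. ] 0.88 [ 0.5468 -0.0041  0.082 ]
w16 {'yel': (95, np.float64(102.0), array([ 95.9, 109. ]), np.float64(0.0286)), 'grn': (81, np.float64(94.9), array([ 84.5, 104.9]), np.float64(0.0406)), 'red': (379, np.float64(-132.3), array([-151.2,   79.1]), np.float64(0.0341))}
```

View pics/w16.png

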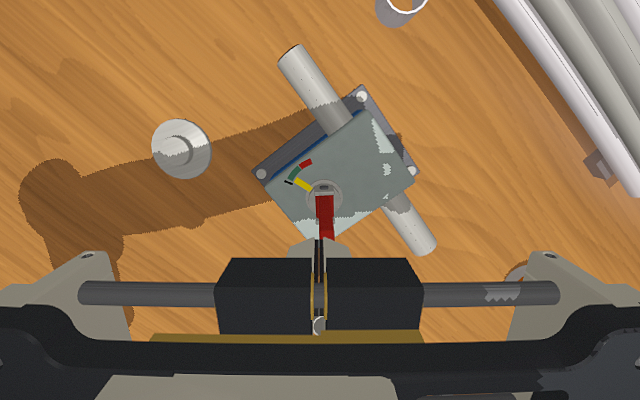

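The force is zero although contact was expected. The wrist view shows the lever at (325,215) running behind the fingers, so I'll check from the scene camera.

```bash
python3 - <<'E'
from h import *
im=optics.get_image('scene')[:,:,::-1]
cv2.imwrite('pics/s16.png',cv2.resize(im[120:260,220:400],None,fx=4.4,fy=4.2,interpolation=cv2.INTER_CUBIC))
w=cv2.imread('pics/w16.png')[170:290,240:400];cv2.imwrite('pics/w16c.png',cv2.resize(w,None,fx=5,fy=5,interpolation=cv2.INTER_CUBIC))
E
```

```text
(no output)
```

View pics/s16.png

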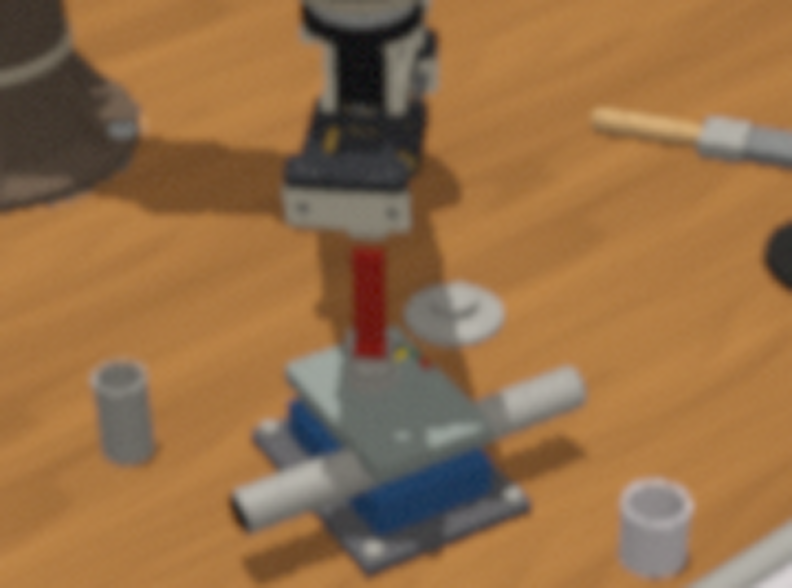

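View pics/w16c.png

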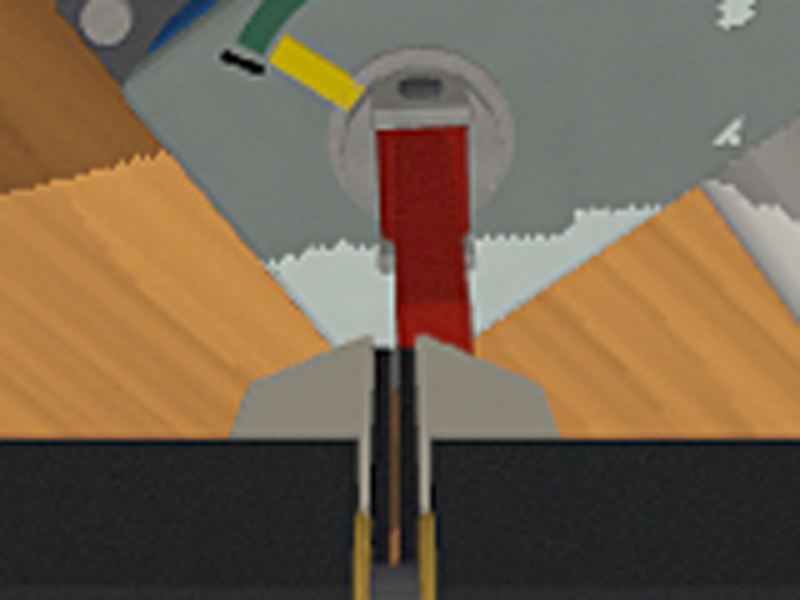

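The fingertips turn out thin and tapered (about ±5 mm), so contact is only just starting: the lever is upright at (435,200) in the crop. I'll keep pushing.

```bash
python3 -m creep '[{"translation":[0,0.003,0.001],"rot":[0,0,0],"jaw":0.0},{"translation":[0,0.003,0.001],"rot":[0,0,0],"jaw":0.0},{"translation":[0,0.003,0],"rot":[0,0,0],"jaw":0.0},{"translation":[0,0.003,0],"rot":[0,0,0],"jaw":0.0},{"translation":[0,0.003,0],"rot":[0,0,0],"jaw":0.0},{"translation":[0,0,0],"rot":[0,0,0],"jaw":0.0}]' 20; python3 st.py; python3 look.py wrist w17; python3 tab.py w17
```

```text
clock: 19.82
position: [0.561, -0.0385, 0.1827]
ee_rot: [2.919, 1.16, 0.0]
force: [0.2, -0.4, -0.7]
width: 0.005
19.8167 p [ 0.561  -0.0385  0.1827] F [ 0.21 -0.39 -0.66] M [-0.078  0.177  0.016] tooly yaw -46.66 w 0.005 j7 -0.285 tau7 0.089 zdir [ 0. -0. -1.]
19.8167 [ 0.561  -0.0385  0.1827] [ 0.21 -0.39 -0.66] [-0.078  0.177  0.016] j [-0.754  0.54   1.092  1.823 -0.534  1.111 -0.285] w 0.004625533333355162
toolx yaw 43.3408490200396 tooly yaw -46.6591509822874
pivot [307.2 205.1] 0.95 [ 0.5541 -0.0311  0.107 ]
handle_mid [305.2 228.7] 0.56 [ 0.5546 -0.0314  0.162 ]
handle_mid [175.1 146.8] 0.43 [0.538  0.0743 0.162 ]
tab [283.6 185.2] 0.68 [ 0.5464 -0.0048  0.082 ]
w17 {'yel': (97, np.float64(101.9), array([ 95.2, 108.9]), np.float64(0.0285)), 'grn': (87, np.float64(94.7), array([ 84. , 104.6]), np.float64(0.0404)), 'red': (413, np.float64(-144.2), array([-162.9,   78.9]), np.float64(0.034))}
```

View pics/w17.png

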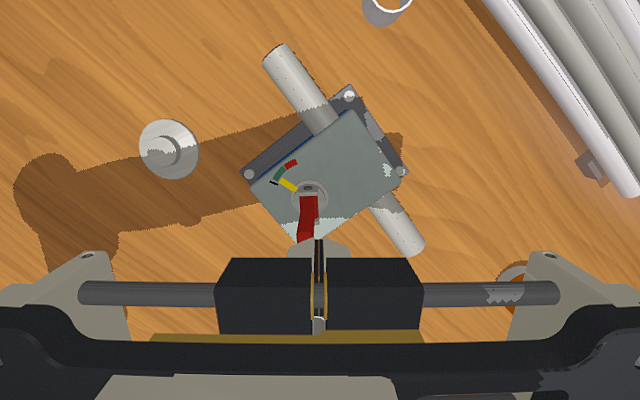

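```bash
python3 - <<'E'
from h import *
im=optics.get_image('scene')[:,:,::-1]
cv2.imwrite('pics/s17.png',cv2.resize(im[120:260,220:400],None,fx=4.4,fy=4.2,interpolation=cv2.INTER_CUBIC))
w=cv2.imread('pics/w17.png')[170:290,240:400];cv2.imwrite('pics/w17c.png',cv2.resize(w,None,fx=5,fy=5,interpolation=cv2.INTER_CUBIC))
E
```

```text
(no output)
```

View pics/s17.png

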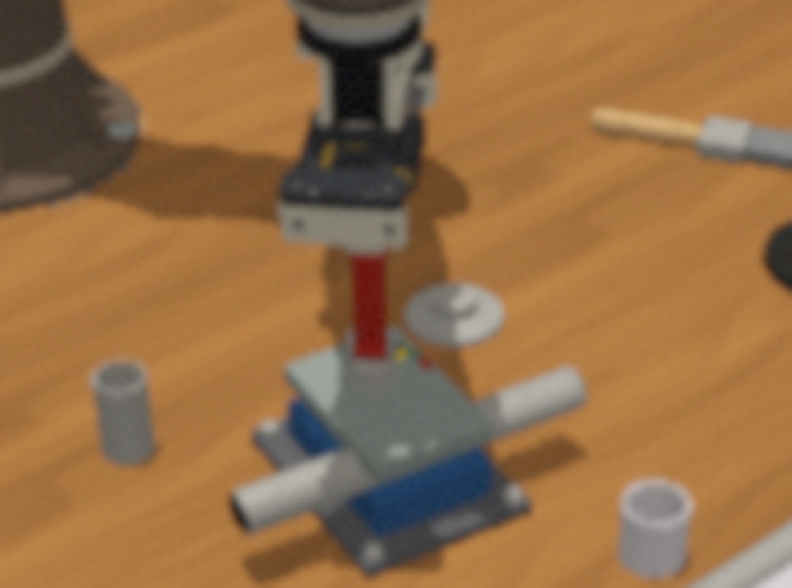

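View pics/w17c.png

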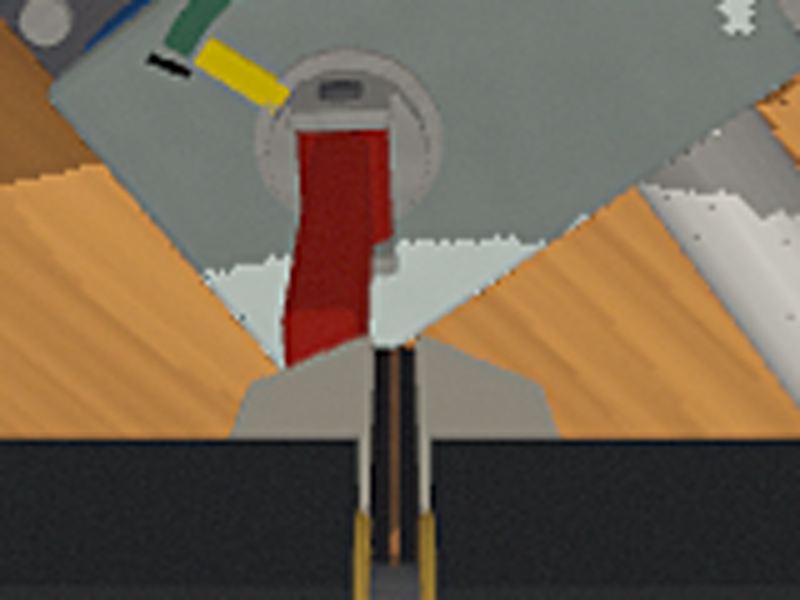

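```bash
python3 - <<'E'
from h import *
s=arm.observe();T=Rn.from_rotvec(s['ee_rot']).as_matrix();p=s['position']
cs=optics.camera_info('scene');cw=optics.camera_info('wrist')
for n,X in dict(pin=[.5555,-.0333,.107],tip=[.5555,-.0333,.192],tcp=p,ftip=p+T@[0,0,.014],fneg=p+T@[0,0,-.015],body=p+T@[0,0,-.052]).items():
    u=proj(cs,X);print(n,'scene',u.round(1),'crop',((u-[220,120])*[4.4,4.2]).round(0),'wrist',proj(cw,X).round(1))
for x in(-.0095,.0095):
  for z in (.014,0,-.015):
    print(x,z,[proj(cw,p+T@[x,y,z]).round(0) for y in(-.01,.0,.01)])
print(cw['cx'],cw['cy'],cw['k1'])
E
python3 - <<'E'
import sys; sys.path.insert(0,'.')
from h import *
im=optics.get_image('top')[:,:,::-1]
cv2.imwrite('pics/t17.png',cv2.resize(im[120:260,250:410],None,fx=5,fy=4.2,interpolation=cv2.INTER_CUBIC))
E
```

```text
pin scene [303.5 202.2] crop [367. 345.] wrist [311.1 205.9]
tip scene [302.8 178.9] crop [364. 247.] wrist [307.7 248.7]
tcp scene [302.8 182.9] crop [364. 264.] wrist [318.  241.4]
ftip scene [302.9 186.8] crop [365. 281.] wrist [318.1 232.8]
fneg scene [302.7 178.6] crop [364. 246.] wrist [318.  252.1]
body scene [302.4 167.9] crop [362. 201.] wrist [317.9 287.5]
-0.0095 0.014 [array([304., 245.]), array([318., 245.]), array([332., 245.])]
-0.0095 0 [array([303., 254.]), array([318., 254.]), array([333., 254.])]
-0.0095 -0.015 [array([302., 265.]), array([318., 265.]), array([334., 265.])]
0.0095 0.014 [array([304., 221.]), array([318., 221.]), array([332., 221.])]
0.0095 0 [array([303., 228.]), array([318., 228.]), array([333., 228.])]
0.0095 -0.015 [array([302., 238.]), array([318., 238.]), array([334., 238.])]
318.4080615313773 202.38286413335115 -0.04445253642934922
```

View pics/t17.png

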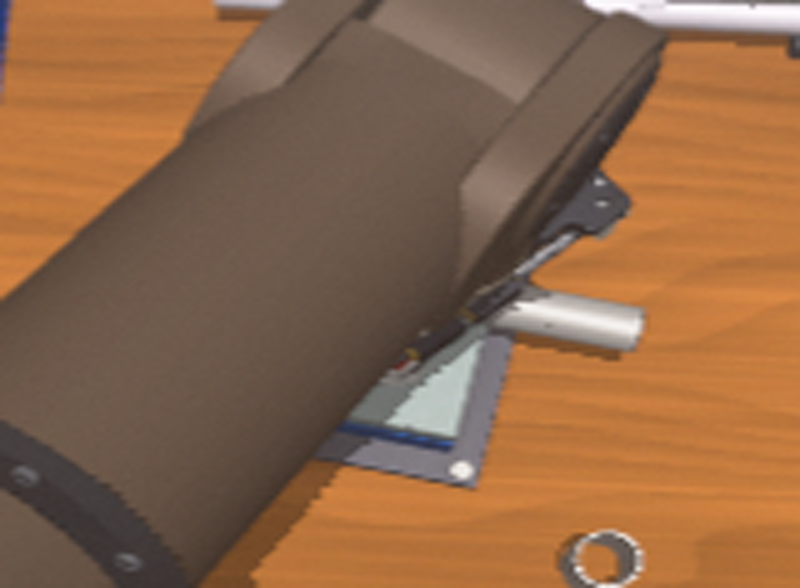

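Checked against projections: the lever stays unoccluded in the scene view, and the finger ends lie at row 238 in the wrist view. So the real finger ends sit about 14 mm behind the TCP and passed just over the lever's top. I'll back off, go lower and push again.

```bash
python3 -m creep '[{"translation":[0,-0.013,0],"rot":[0,0,0],"jaw":0.0},{"translation":[0,-0.015,0],"rot":[0,0,0],"jaw":0.0},{"translation":[0,-0.012,0],"rot":[0,0,0],"jaw":0.0},{"translation":[0,0,0.012],"rot":[0,0,0],"jaw":0.0},{"translation":[0,0,0.012],"rot":[0,0,0],"jaw":0.0},{"translation":[0,0,0.006],"rot":[0,0,0],"jaw":0.0},{"translation":[0,0,0],"rot":[0,0,0],"jaw":0.0}]' 20; python3 st.py; python3 -m creep '[{"translation":[0,0.005,0],"rot":[0,0,0],"jaw":0.0},{"translation":[0,0.004,0],"rot":[0,0,0],"jaw":0.0},{"translation":[0,0.003,0],"rot":[0,0,0],"jaw":0.0},{"translation":[0,0.003,0],"rot":[0,0,0],"jaw":0.0},{"translation":[0,0,0],"rot":[0,0,0],"jaw":0.0}]' ; python3 st.py;python3 look.py wrist w18; python3 tab.py w18
```

```text
clock: 20.7
position: [0.5322, -0.0091, 0.1508]
ee_rot: [-2.919, -1.16, 0.004]
force: [0.4, -0.9, -0.1]
width: 0.009
20.7 p [ 0.5322 -0.0091  0.1508] F [ 0.39 -0.87 -0.14] M [-0.079  0.085 -0.025] tooly yaw -46.66 w 0.009 j7 -0.305 tau7 0.219 zdir [-0.002 -0.001 -1.   ]
clock: 21.12
position: [0.5434, -0.0198, 0.1527]
ee_rot: [-2.918, -1.16, 0.0]
force: [-3.3, 2.7, 1.4]
width: 0.006
21.1167 p [ 0.5434 -0.0198  0.1527] F [-3.29  2.73  1.38] M [0.617 0.827 0.054] tooly yaw -46.64 w 0.006 j7 -0.286 tau7 0.046 zdir [-0.001  0.001 -1.   ]
21.1167 [ 0.5434 -0.0198  0.1527] [-3.29  2.73  1.38] [0.617 0.827 0.054] j [-0.791  0.545  1.077  1.902 -0.56   1.036 -0.286] w 0.005719259622372476
toolx yaw 43.360975234359394 tooly yaw -46.63901842302387
pivot [336.3 218.6] 0.67 [ 0.5526 -0.0317  0.107 ]
handle_mid [349.3 250.1] 0.95 [ 0.556  -0.0355  0.162 ]
tab [307.3 191.3] 0.7 [ 0.5474 -0.0024  0.082 ]
w18 {'yel': (119, np.float64(101.8), array([ 95.4, 108.6]), np.float64(0.0285)), 'grn': (102, np.float64(94.8), array([ 84.6, 104.6]), np.float64(0.0406)), 'red': (501, np.float64(-118.2), array([-149.2,   79.2]), np.float64(0.033))}
```

View pics/w18.png

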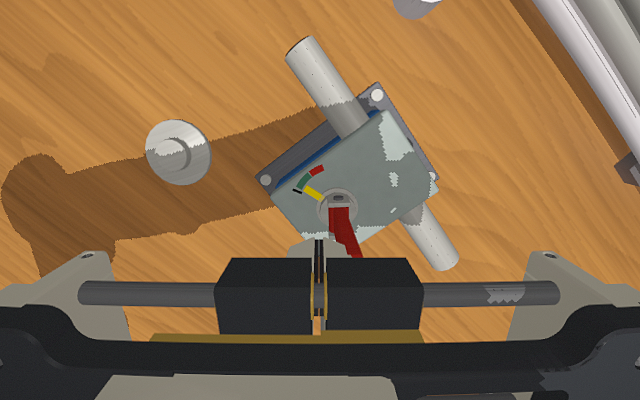

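Contact now shows as 4.3 N opposing, with the lever at (345,230) right beside the finger and the tab unchanged. I'll fold along the arc.

```bash
python3 -m creep '[{"translation":[0,0.003,0],"rot":[0,0,0],"jaw":0.0},{"translation":[0,0.003,0],"rot":[0,0,0],"jaw":0.0},{"translation":[0,0.003,0],"rot":[0,0,0],"jaw":0.0},{"translation":[0,0.003,0],"rot":[0,0,0],"jaw":0.0},{"translation":[0,0.003,0],"rot":[0,0,0],"jaw":0.0}]' 20; python3 st.py; python3 -m creep '[{"translation":[0,0.003,0],"rot":[0,0,0],"jaw":0.0},{"translation":[0,0.003,0],"rot":[0,0,0],"jaw":0.0},{"translation":[0,0.003,0],"rot":[0,0,0],"jaw":0.0},{"translation":[0,0.003,0],"rot":[0,0,0],"jaw":0.0},{"translation":[0,0,0],"rot":[0,0,0],"jaw":0.0}]' ; python3 st.py;python3 look.py wrist w19; python3 tab.py w19
```

```text
clock: 21.73
position: [0.5526, -0.0295, 0.152]
ee_rot: [-2.917, -1.161, 0.003]
force: [-3.9, 5.9, -2.9]
width: 0.005
21.7333 p [ 0.5526 -0.0295  0.152 ] F [-3.94  5.86 -2.94] M [0.942 1.082 0.094] tooly yaw -46.58 w 0.005 j7 -0.267 tau7 -0.145 zdir [-0.002  0.001 -1.   ]
clock: 22.15
position: [0.561, -0.0385, 0.152]
ee_rot: [-2.917, -1.161, 0.002]
force: [-4.4, 4.8, -1.2]
width: 0.005
22.15 p [ 0.561  -0.0385  0.152 ] F [-4.39  4.79 -1.22] M [0.98  1.049 0.104] tooly yaw -46.59 w 0.005 j7 -0.253 tau7 0.028 zdir [-0.002  0.001 -1.   ]
22.15 [ 0.561  -0.0385  0.152 ] [-4.39  4.79 -1.22] [0.98  1.049 0.104] j [-0.725  0.573  1.055  1.856 -0.573  1.058 -0.253] w 0.005431313661513222
toolx yaw 43.4057336973268 tooly yaw -46.594368191000825
pivot [306.7 217.4] 0.92 [ 0.5543 -0.0317  0.107 ]
handle_mid [306.8 217.4] 0.73 [ 0.5717 -0.0189  0.162 ]
handle_mid [334.7 252.4] 0.65 [ 0.5663 -0.0483  0.162 ]
tab [280.6 193.3] 0.73 [ 0.5474 -0.005   0.082 ]
w19 {'yel': (120, np.float64(101.8), array([ 95.4, 108.8]), np.float64(0.0284)), 'grn': (104, np.float64(94.0), array([ 84.2, 104.6]), np.float64(0.0403)), 'red': (605, np.float64(-99.1), array([-156.7,   78. ]), np.float64(0.0315))}
```

View pics/w19.png

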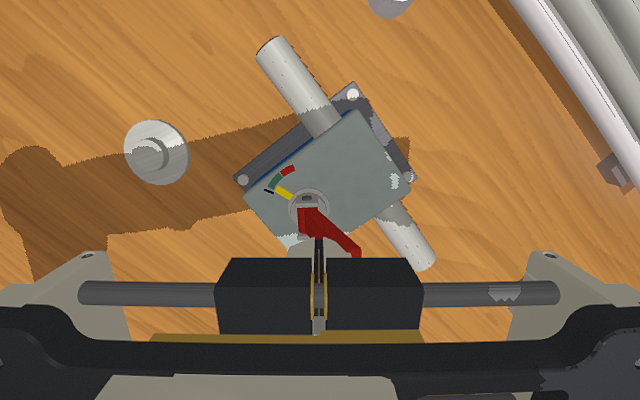

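The lever is folding towards (355,250), and the tab is steady at 101.8°. I'll continue along the arc.

```bash
python3 -m creep '[{"translation":[0,0.0035,0],"rot":[0,0,0],"jaw":0.0},{"translation":[0,0.0035,0],"rot":[0,0,0],"jaw":0.0},{"translation":[0,0.0035,0.0005],"rot":[0,0,0],"jaw":0.0},{"translation":[0,0.0035,0.0005],"rot":[0,0,0],"jaw":0.0},{"translation":[0,0,0],"rot":[0,0,0],"jaw":0.0}]' 20; python3 st.py; python3 -m creep '[{"translation":[0,0.003,0.001],"rot":[0,0,0],"jaw":0.0},{"translation":[0,0.003,0.0015],"rot":[0,0,0],"jaw":0.0},{"translation":[0,0.003,0.0015],"rot":[0,0,0],"jaw":0.0},{"translation":[0,0.003,0.002],"rot":[0,0,0],"jaw":0.0},{"translation":[0,0.003,0.002],"rot":[0,0,0],"jaw":0.0},{"translation":[0,0,0],"rot":[0,0,0],"jaw":0.0}]' ; python3 st.py;python3 look.py wrist w20; python3 tab.py w20
```

```text
clock: 22.77
position: [0.5708, -0.0487, 0.151]
ee_rot: [-2.917, -1.161, 0.002]
force: [-5.1, 4.9, -0.2]
width: 0.002
22.7667 p [ 0.5708 -0.0487  0.151 ] F [-5.08  4.87 -0.21] M [1.054 1.087 0.019] tooly yaw -46.59 w 0.002 j7 -0.237 tau7 0.046 zdir [-0.002  0.001 -1.   ]
clock: 23.27
position: [0.581, -0.0592, 0.1429]
ee_rot: [-2.917, -1.161, 0.002]
force: [-5.9, 6.3, 0.9]
width: 0.006
23.2667 p [ 0.581  -0.0592  0.1429] F [-5.88  6.3   0.95] M [1.201 1.167 0.051] tooly yaw -46.58 w 0.006 j7 -0.214 tau7 0.035 zdir [-0.002  0.002 -1.   ]
23.2667 [ 0.581  -0.0592  0.1429] [-5.88  6.3   0.95] [1.201 1.167 0.051] j [-0.65   0.613  1.023  1.812 -0.597  1.066 -0.214] w 0.005828719866078106
toolx yaw 43.424120936533626 tooly yaw -46.575961825649756
pivot [268.7 222.8] 0.56 [ 0.5529 -0.0316  0.107 ]
pivot [133.8 154.7] 0.32 [0.5244 0.0779 0.107 ]
handle_mid [315.7 246.6] 0.61 [ 0.5844 -0.0542  0.162 ]
tab [245.2 193.7] 0.79 [ 0.5488 -0.0028  0.082 ]
tab [314.9 244.1] 0.54 [ 0.5553 -0.0793  0.082 ]
w20 {'yel': (136, np.float64(101.8), array([ 95.1, 109. ]), np.float64(0.0287)), 'grn': (108, np.float64(93.5), array([ 83.4, 104.1]), np.float64(0.0402)), 'red': (870, np.float64(-91.1), array([-166.6,   77. ]), np.float64(0.031))}
```

View pics/w20.png

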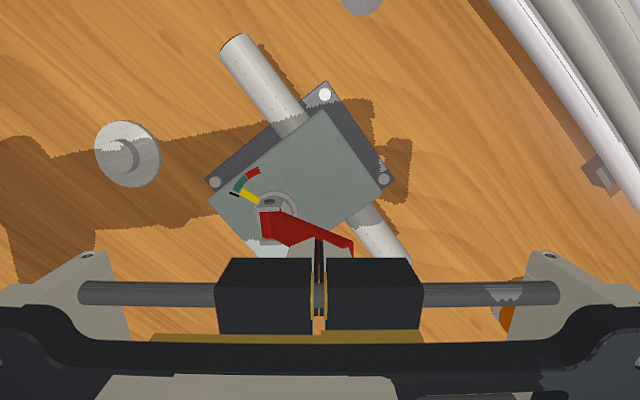

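The lever has folded past about 45°, with its tip at about (352,245), the force at 8.6 N and the tab at 101.8°.

```bash
python3 -m creep '[{"translation":[0,0.003,0.002],"rot":[0,0,0],"jaw":0.0},{"translation":[0,0.003,0.002],"rot":[0,0,0],"jaw":0.0},{"translation":[0,0.003,0.002],"rot":[0,0,0],"jaw":0.0},{"translation":[0,0.003,0.0025],"rot":[0,0,0],"jaw":0.0},{"translation":[0,0.0025,0.0025],"rot":[0,0,0],"jaw":0.0},{"translation":[0,0,0],"rot":[0,0,0],"jaw":0.0}]' 20; python3 st.py; python3 -m creep '[{"translation":[0,0.0025,0.003],"rot":[0,0,0],"jaw":0.0},{"translation":[0,0.0025,0.003],"rot":[0,0,0],"jaw":0.0},{"translation":[0,0.002,0.003],"rot":[0,0,0],"jaw":0.0},{"translation":[0,0.002,0.003],"rot":[0,0,0],"jaw":0.0},{"translation":[0,0.0015,0.003],"rot":[0,0,0],"jaw":0.0},{"translation":[0,0,0],"rot":[0,0,0],"jaw":0.0}]' ; python3 st.py;python3 look.py wrist w21; python3 tab.py w21
```

```text
clock: 23.97
position: [0.5907, -0.0691, 0.1318]
ee_rot: [-2.915, -1.161, 0.003]
force: [-6.1, 7.8, 3.5]
width: 0.004
23.9667 p [ 0.5907 -0.0691  0.1318] F [-6.13  7.78  3.5 ] M [1.629 1.34  0.072] tooly yaw -46.55 w 0.004 j7 -0.19 tau7 0.059 zdir [-0.003  0.003 -1.   ]
clock: 24.47
position: [0.5982, -0.0769, 0.1171]
ee_rot: [-2.916, -1.161, 0.001]
force: [-5.5, 6.0, 6.6]
width: 0.007
24.4667 p [ 0.5982 -0.0769  0.1171] F [-5.49  6.02  6.57] M [1.499 1.298 0.055] tooly yaw -46.56 w 0.007 j7 -0.168 tau7 0.065 zdir [-0.002  0.002 -1.   ]
24.4667 [ 0.5982 -0.0769  0.1171] [-5.49  6.02  6.57] [1.499 1.298 0.055] j [-0.578  0.666  0.979  1.789 -0.638  1.043 -0.168] w 0.0069385513574293295
toolx yaw 43.4396942804782 tooly yaw -46.560261998639675
pivot [228.2 235.9] 0.78 [ 0.5536 -0.0311  0.107 ]
handle_mid [304.2 247.4] 0.66 [ 0.6071 -0.0592  0.162 ]
w21 {'yel': (166, np.float64(101.9), array([ 94.8, 109.3]), np.float64(0.0286)), 'grn': (135, np.float64(93.5), array([ 83. , 103.8]), np.float64(0.0399)), 'red': (1491, np.float64(-81.6), array([-171.9,  156.1]), np.float64(0.0317))}
```

View pics/w21.png

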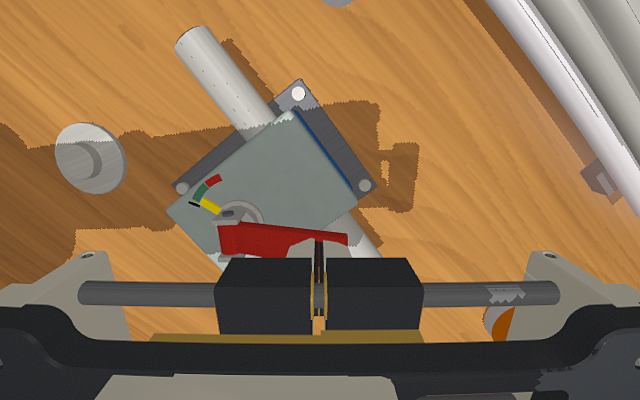

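The lever is now nearly flat, running from (225,240) to (347,240), with the tab still at 101.9°. I'll now push mostly downwards.

```bash
python3 -m creep '[{"translation":[0,0.001,0.003],"rot":[0,0,0],"jaw":0.0},{"translation":[0,0.001,0.003],"rot":[0,0,0],"jaw":0.0},{"translation":[0,0.001,0.002],"rot":[0,0,0],"jaw":0.0},{"translation":[0,0,0],"rot":[0,0,0],"jaw":0.0}]' 20; python3 st.py; python3 -m creep '[{"translation":[0,0.001,0.0025],"rot":[0,0,0],"jaw":0.0},{"translation":[0,0,0.0025],"rot":[0,0,0],"jaw":0.0},{"translation":[0,0,0],"rot":[0,0,0],"jaw":0.0}]' ; python3 st.py;python3 look.py wrist w22; python3 tab.py w22
```

```text
clock: 25.0
position: [0.6006, -0.0793, 0.1095]
ee_rot: [-2.916, -1.162, 0.001]
force: [-3.7, 7.5, 6.8]
width: 0.006
25.0 p [ 0.6006 -0.0793  0.1095] F [-3.67  7.45  6.82] M [1.408 1.223 0.031] tooly yaw -46.56 w 0.006 j7 -0.158 tau7 0.044 zdir [-0.001  0.002 -1.   ]
clock: 25.25
position: [0.6017, -0.0803, 0.1047]
ee_rot: [-2.917, -1.162, -0.0]
force: [-4.9, 5.9, 7.1]
width: 0.004
25.25 p [ 0.6017 -0.0803  0.1047] F [-4.94  5.95  7.09] M [1.259 1.134 0.049] tooly yaw -46.56 w 0.004 j7 -0.153 tau7 0.041 zdir [-0.     0.002 -1.   ]
25.25 [ 0.6017 -0.0803  0.1047] [-4.94  5.95  7.09] [1.259 1.134 0.049] j [-0.561  0.683  0.964  1.792 -0.654  1.024 -0.153] w 0.0037491654217499484
toolx yaw 43.437825582526386 tooly yaw -46.56210798419196
pivot [215.  240.2] 0.65 [ 0.5556 -0.0292  0.107 ]
handle_mid [296.1 251.2] 0.86 [ 0.6116 -0.0574  0.162 ]
tab [190.3 214. ] 0.8 [ 0.5442 -0.0037  0.082 ]
w22 {'yel': (191, np.float64(101.7), array([ 94.3, 109.6]), np.float64(0.0285)), 'grn': (149, np.float64(92.8), array([ 82.6, 103.7]), np.float64(0.0398)), 'red': (1541, np.float64(-70.6), array([-173.9,  170.2]), np.float64(0.0315))}
```

View pics/w22.png

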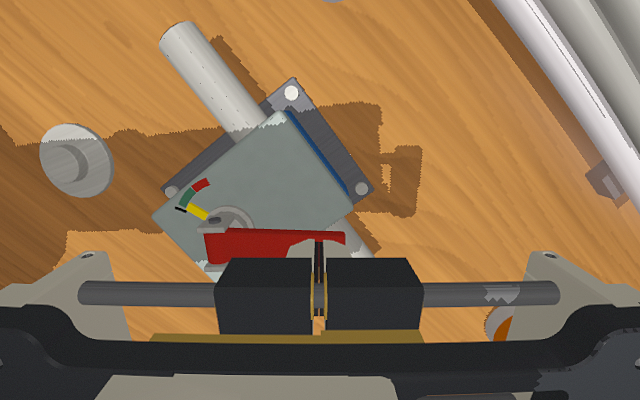

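```bash
python3 -m creep '[{"translation":[0,0,0.002],"rot":[0,0,0],"jaw":0.0},{"translation":[0,0,0.001],"rot":[0,0,0],"jaw":0.0},{"translation":[0,0,0],"rot":[0,0,0],"jaw":0.0}]' 20; python3 st.py; python3 -m creep '[{"translation":[0,0,0.0015],"rot":[0,0,0],"jaw":0.0},{"translation":[0,0,0],"rot":[0,0,0],"jaw":0.0}]' ; python3 st.py;python3 -m creep '[{"translation":[0,0,0.0015],"rot":[0,0,0],"jaw":0.0},{"translation":[0,0,0],"rot":[0,0,0],"jaw":0.0}]' ; python3 st.py
```

```text
clock: 25.7
position: [0.602, -0.0806, 0.1021]
ee_rot: [-2.918, -1.162, -0.001]
force: [-3.6, 6.1, 8.8]
width: 0.004
25.7 p [ 0.602  -0.0806  0.1021] F [-3.57  6.1   8.83] M [ 1.103  0.983 -0.024] tooly yaw -46.57 w 0.004 j7 -0.15 tau7 0.014 zdir [ 0.001  0.001 -1.   ]
clock: 25.87
position: [0.6022, -0.0808, 0.1007]
ee_rot: [-2.918, -1.162, -0.002]
force: [-4.0, 6.0, 8.7]
width: 0.005
25.8667 p [ 0.6022 -0.0808  0.1007] F [-3.99  5.98  8.69] M [1.051 0.959 0.002] tooly yaw -46.58 w 0.005 j7 -0.149 tau7 0.016 zdir [ 0.001  0.001 -1.   ]
clock: 26.03
position: [0.6023, -0.0809, 0.0993]
ee_rot: [-2.919, -1.162, -0.002]
force: [-2.6, 5.0, 8.9]
width: 0.007
26.0333 p [ 0.6023 -0.0809  0.0993] F [-2.6   5.01  8.92] M [ 1.024  0.915 -0.016] tooly yaw -46.58 w 0.007 j7 -0.148 tau7 0.017 zdir [ 0.001  0.001 -1.   ]
```

```bash
python3 -m creep '[{"translation":[0,0,0.0015],"rot":[0,0,0],"jaw":0.0},{"translation":[0,0,0],"rot":[0,0,0],"jaw":0.0}]' 20; python3 st.py; python3 -m creep '[{"translation":[0,0,0.001],"rot":[0,0,0],"jaw":0.0},{"translation":[0,0,0],"rot":[0,0,0],"jaw":0.0}]' ; python3 st.py;python3 look.py wrist w23; python3 tab.py w23
```

```text
clock: 26.2
position: [0.6024, -0.081, 0.0979]
ee_rot: [2.919, 1.162, 0.002]
force: [-3.7, 4.7, 8.3]
width: 0.003
26.2 p [ 0.6024 -0.081   0.0979] F [-3.68  4.73  8.28] M [0.905 0.837 0.026] tooly yaw -46.58 w 0.003 j7 -0.146 tau7 0.019 zdir [ 0.001  0.001 -1.   ]
clock: 26.37
position: [0.6025, -0.0811, 0.097]
ee_rot: [2.919, 1.162, 0.003]
force: [-3.6, 3.3, 9.5]
width: 0.005
26.3667 p [ 0.6025 -0.0811  0.097 ] F [-3.6   3.27  9.47] M [0.919 0.912 0.021] tooly yaw -46.58 w 0.005 j7 -0.145 tau7 0.011 zdir [ 0.002  0.001 -1.   ]
26.3667 [ 0.6025 -0.0811  0.097 ] [-3.6   3.27  9.47] [0.919 0.912 0.021] j [-0.555  0.692  0.956  1.798 -0.664  1.009 -0.145] w 0.005056588287728555
toolx yaw 43.41733544379288 tooly yaw -46.58272476177224
pivot [212.2 250.4] 0.96 [ 0.5543 -0.0327  0.107 ]
handle_mid [299.6 249.6] 0.65 [ 0.6173 -0.0563  0.162 ]
tab [186.1 216. ] 0.56 [ 0.5466 -0.0039  0.082 ]
w23 {'yel': (201, np.float64(101.8), array([ 94.2, 109.7]), np.float64(0.0286)), 'grn': (160, np.float64(93.4), array([ 82.6, 103.7]), np.float64(0.0399)), 'red': (1497, np.float64(-63.6), array([-174.9,  172.8]), np.float64(0.0316))}
```

View pics/w23.png

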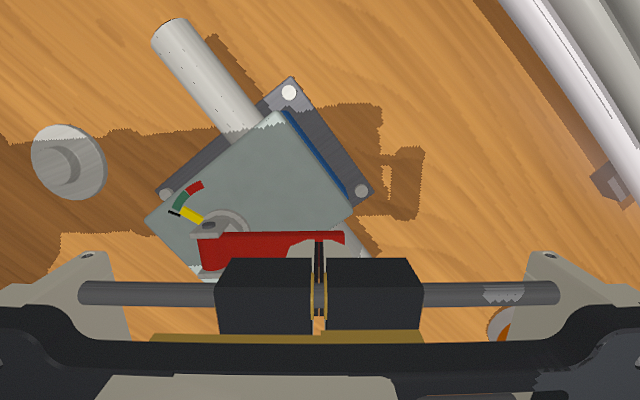

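Almost flat, with no stop felt yet. I'll continue in 1 mm steps.

```bash
for i in 1; do python3 -m creep '[{"translation":[0,0,0.001],"rot":[0,0,0],"jaw":0.0},{"translation":[0,0,0],"rot":[0,0,0],"jaw":0.0}]' 20; done; python3 st.py; python3 -m creep '[{"translation":[0,0,0.001],"rot":[0,0,0],"jaw":0.0},{"translation":[0,0,0],"rot":[0,0,0],"jaw":0.0}]'; python3 st.py
```

```text
clock: 26.73
position: [0.6026, -0.0811, 0.096]
ee_rot: [2.919, 1.162, 0.003]
force: [-2.8, 4.3, 9.7]
width: 0.002
26.7333 p [ 0.6026 -0.0811  0.096 ] F [-2.84  4.33  9.67] M [0.899 0.895 0.038] tooly yaw -46.59 w 0.002 j7 -0.144 tau7 0.012 zdir [ 0.002  0.    -1.   ]
clock: 26.9
position: [0.6026, -0.0812, 0.0951]
ee_rot: [2.919, 1.162, 0.003]
force: [-2.5, 4.1, 9.4]
width: 0.003
26.9 p [ 0.6026 -0.0812  0.0951] F [-2.47  4.07  9.4 ] M [0.921 0.878 0.04 ] tooly yaw -46.59 w 0.003 j7 -0.144 tau7 0.013 zdir [ 0.002  0.    -1.   ]
```

```bash
python3 -m creep '[{"translation":[0,0,0.001],"rot":[0,0,0],"jaw":0.0},{"translation":[0,0,0],"rot":[0,0,0],"jaw":0.0}]' 20; python3 st.py; python3 -m creep '[{"translation":[0,0,0.001],"rot":[0,0,0],"jaw":0.0},{"translation":[0,0,0],"rot":[0,0,0],"jaw":0.0}]'; python3 st.py; python3 - <<'E'
from h import *
im=optics.get_image('scene')[:,:,::-1]
cv2.imwrite('pics/s24.png',cv2.resize(im[120:260,220:400],None,fx=4.4,fy=4.2,interpolation=cv2.INTER_CUBIC))
E
```

```text
clock: 27.07
position: [0.6027, -0.0812, 0.0942]
ee_rot: [2.918, 1.162, 0.003]
force: [-3.6, 4.0, 9.9]
width: 0.001
27.0667 p [ 0.6027 -0.0812  0.0942] F [-3.56  4.    9.93] M [0.829 0.8   0.007] tooly yaw -46.59 w 0.001 j7 -0.143 tau7 0.015 zdir [ 0.002  0.    -1.   ]
clock: 27.23
position: [0.6027, -0.0813, 0.0932]
ee_rot: [2.918, 1.162, 0.003]
force: [-2.6, 3.7, 11.1]
width: 0.005
27.2333 p [ 0.6027 -0.0813  0.0932] F [-2.61  3.7  11.1 ] M [0.874 0.792 0.002] tooly yaw -46.59 w 0.005 j7 -0.142 tau7 0.015 zdir [ 0.002  0.    -1.   ]
```

View pics/s24.png

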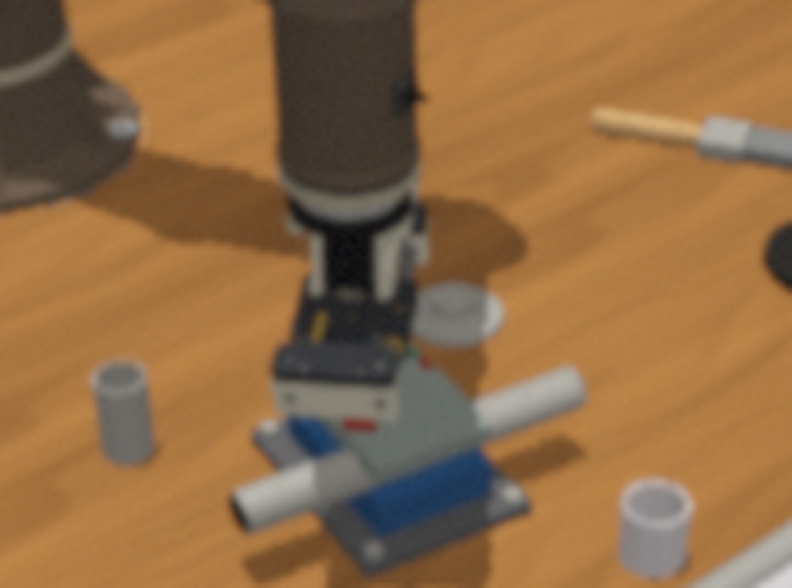

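```bash
python3 -m creep '[{"translation":[0,0,0.001],"rot":[0,0,0],"jaw":0.0},{"translation":[0,0,0],"rot":[0,0,0],"jaw":0.0}]' 20; python3 st.py; python3 look.py wrist w25; python3 - <<'E'
import cv2
w=cv2.imread('pics/w25.png')[190:310,160:400];cv2.imwrite('pics/w25c.png',cv2.resize(w,None,fx=3.3,fy=3.3,interpolation=cv2.INTER_CUBIC))
E
```

```text
clock: 27.45
position: [0.6029, -0.0814, 0.0924]
ee_rot: [2.918, 1.162, 0.004]
force: [-3.4, 3.5, 13.0]
width: 0.007
27.45 p [ 0.6029 -0.0814  0.0924] F [-3.41  3.49 13.03] M [ 0.866  0.882 -0.008] tooly yaw -46.59 w 0.007 j7 -0.141 tau7 0.014 zdir [ 0.002  0.    -1.   ]
27.45 [ 0.6029 -0.0814  0.0924] [-3.41  3.49 13.03] [ 0.866  0.882 -0.008] j [-0.552  0.697  0.95   1.802 -0.671  1.    -0.141] w 0.006535614564244111
toolx yaw 43.40854589446877 tooly yaw -46.591624763345905
pivot [209.  251.7] 0.68 [ 0.5557 -0.0318  0.107 ]
handle_mid [298.5 251.2] 0.93 [ 0.6188 -0.0554  0.162 ]
tab [180.7 217.5] 0.76 [ 0.5463 -0.0026  0.082 ]
tab [294.6 248.7] 0.26 [ 0.5834 -0.0766  0.082 ]
```

View pics/w25c.png

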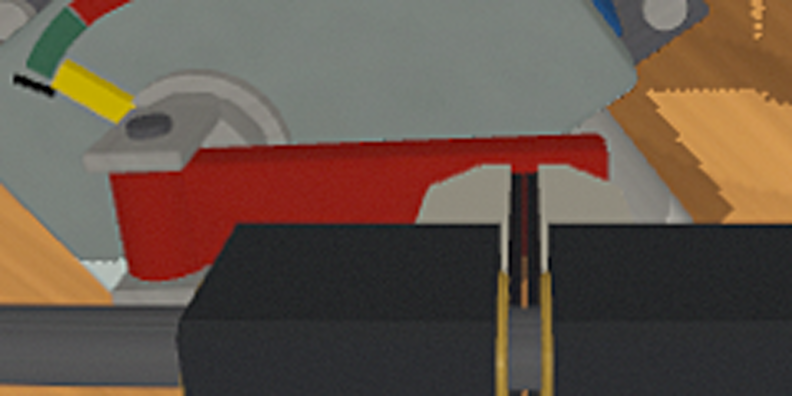

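```bash
cat > flat.py <<'E'
from h import *
import json,sys
n,yaw=sys.argv[1],np.radians(float(sys.argv[2])); x0,y0,k,ox,oy=[float(v) for v in sys.argv[3:8]]
c=json.load(open(f'pics/{n}.json'))
f=np.array([np.cos(yaw),np.sin(yaw),0]);l=np.array([-np.sin(yaw),np.cos(yaw),0]);z=np.array([0,0,1]);P=np.array([x0,y0,.107])
for a in (1.57,1.50,1.43):
    d=f*np.sin(a)+z*np.cos(a); up=-f*np.cos(a)+z*np.sin(a)
    print(a,'tip top near/far, tip bot near, r40 top near',[((proj(c,P+r*d+.005*sg*up+.011*w*l)-[ox,oy])*k).round(0) for r,sg,w in [(.085,1,1),(.085,1,-1),(.085,-1,1),(.04,1,1)]])
E
python3 flat.py w25 -46.5 .5555 -.0333 3.3 160 190
```

```text
1.57 tip top near/far, tip bot near, r40 top near [array([618., 169.]), array([614., 274.]), array([613., 146.]), array([369., 169.])]
1.5 tip top near/far, tip bot near, r40 top near [array([618., 184.]), array([614., 292.]), array([617., 159.]), array([364., 176.])]
1.43 tip top near/far, tip bot near, r40 top near [array([616., 199.]), array([612., 311.]), array([619., 173.]), array([358., 183.])]
```

```bash
python3 -m creep '[{"translation":[0,0,0.0007],"rot":[0,0,0],"jaw":0.0},{"translation":[0,0,0],"rot":[0,0,0],"jaw":0.0},{"translation":[0,0,0],"rot":[0,0,0],"jaw":0.0}]' 20; python3 st.py
```

```text
clock: 27.9
position: [0.603, -0.0815, 0.092]
ee_rot: [2.918, 1.161, 0.004]
force: [-3.6, 4.3, 14.3]
width: 0.006
27.9 p [ 0.603  -0.0815  0.092 ] F [-3.56  4.3  14.26] M [ 0.892  0.929 -0.057] tooly yaw -46.6 w 0.006 j7 -0.14 tau7 -0.0 zdir [ 0.003  0.    -1.   ]
```

Commanded travel is now partly blocked (0.7 mm gave 0.4 mm) and the force is up to 14 N, so the lever is on its stop. I'll lift off and look.

```bash
python3 -m creep '[{"translation":[0,0,-0.005],"rot":[0,0,0],"jaw":0.0},{"translation":[0,0,-0.015],"rot":[0,0,0],"jaw":0.0},{"translation":[0,0,-0.025],"rot":[0,0,0],"jaw":0.0},{"translation":[0,0,-0.03],"rot":[0,0,0],"jaw":0.0},{"translation":[0,-0.02,-0.03],"rot":[0,0,0],"jaw":0.0},{"translation":[0,-0.02,-0.02],"rot":[0,0,0],"jaw":0.0},{"translation":[-0.02,-0.01,-0.01],"rot":[0,0,0],"jaw":0.0},{"translation":[-0.02,0,0],"rot":[0,0,0],"jaw":0.0},{"translation":[0,0,0],"rot":[0,0,0],"jaw":0.0}]' 20; python3 st.py; python3 look.py wrist w26;python3 tab.py w26;  python3 - <<'E'
import cv2
w=cv2.imread('pics/w26.png')[60:260,200:440];cv2.imwrite('pics/w26c.png',cv2.resize(w,None,fx=3,fy=3,interpolation=cv2.INTER_CUBIC))
E
```

```text
clock: 28.65
position: [0.5366, -0.0758, 0.2268]
ee_rot: [2.92, 1.155, 0.003]
force: [-0.7, -0.4, 0.1]
width: 0.007
28.65 p [ 0.5366 -0.0758  0.2268] F [-0.73 -0.35  0.09] M [-0.138  0.15  -0.045] tooly yaw -46.82 w 0.007 j7 -0.275 tau7 0.269 zdir [ 0.002 -0.001 -1.   ]
28.65 [ 0.5366 -0.0758  0.2268] [-0.73 -0.35  0.09] [-0.138  0.15  -0.045] j [-0.756  0.456  1.152  1.814 -0.453  1.167 -0.275] w 0.00743919274859386
toolx yaw 43.17817760647199 tooly yaw -46.82197311248086
handle_mid [351.9 153.8] 0.98 [ 0.5919 -0.0628  0.162 ]
tab [276.6 138. ] 0.89 [ 0.5454 -0.0049  0.082 ]
w26 {'yel': (78, np.float64(101.4), array([ 95.6, 107.5]), np.float64(0.0286)), 'grn': (65, np.float64(94.4), array([ 84.6, 104.2]), np.float64(0.0404)), 'red': (544, np.float64(-46.6), array([-74.4,  77. ]), np.float64(0.0336))}
```

View pics/w26c.png

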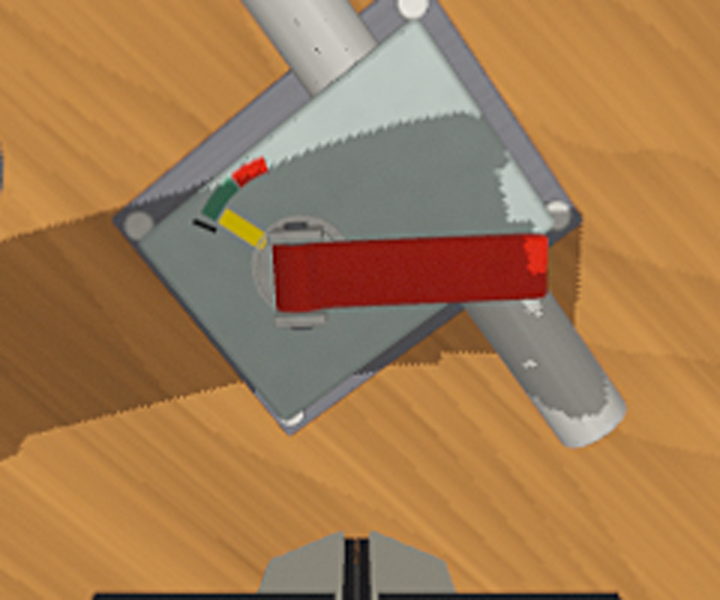

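```bash
cat > fit.py <<'E'
from h import *
import json,sys
from scipy.optimize import least_squares
def fit(n,obs):
    c=json.load(open(f'pics/{n}.json'))
    def mod(p,a):
        yaw,x,y=p
        f=np.array([np.cos(yaw),np.sin(yaw),0]);l=np.array([-np.sin(yaw),np.cos(yaw),0]);z=np.array([0,0,1]);P=np.array([x,y,.107])
        d=f*np.sin(a)+z*np.cos(a); up=-f*np.cos(a)+z*np.sin(a)
        return np.array([proj(c,P+r*d+.005*up+.011*w*l) for r,w in obs_k])
    obs_k=[k for k,_ in obs]; o=np.array([v for _,v in obs])
    r=least_squares(lambda q:(mod(q[:3],q[3])-o).ravel(),[-.8,.5555,-.0333,1.5])
    print('free',r.x,np.sqrt(2*r.cost/len(o)))
    for a in (1.57,1.52,1.47,1.42,1.35):
        r=least_squares(lambda q:np.r_[(mod(q[:3],a)-o).ravel(),(q[1]-.5555)*0,(q[2]+.0333)*0],[-.8,.5555,-.0333]);print(a,r.x.round(4),'rms px',np.sqrt(2*r.cost/len(o)).round(2))
g=lambda x,y:(x/3+200,y/3+60)
fit('w26',[((.085,1),g(548,235)),((.085,-1),g(548,300)),((.03,1),g(375,239)),((.03,-1),g(375,308))])
E
python3 fit.py
```

```text
free [-0.75620039  0.55397503 -0.0305903   1.37456248] 0.8556635840962956
1.57 [-0.7782  0.5536 -0.0306] rms px 1.72
1.52 [-0.7729  0.5536 -0.0305] rms px 1.35
1.47 [-0.7674  0.5536 -0.0304] rms px 1.07
1.42 [-0.7616  0.5538 -0.0305] rms px 0.9
1.35 [-0.7532  0.5541 -0.0307] rms px 0.87
```

The lever looks flat from above, lying from (275,278) to (548,268) in the crop, and the tab is in the green. That view barely shows tilt, so I'll tilt the camera for an oblique side look.

```bash
python3 -m creep '[{"translation":[0.025,0.005,0],"rot":[0,0,0],"jaw":0.0},{"translation":[0.03,0.005,0],"rot":[0,0,0],"jaw":0.0},{"translation":[0.03,0.005,0],"rot":[0,0,0],"jaw":0.0},{"translation":[0.03,0.005,0],"rot":[0,0,0],"jaw":0.0},{"translation":[0,0,0],"rot":[0,-4,0],"jaw":0.0},{"translation":[0,0,0],"rot":[0,-5,0],"jaw":0.0},{"translation":[0,0,0],"rot":[0,-5,0],"jaw":0.0},{"translation":[0,0,0],"rot":[0,-5,0],"jaw":0.0},{"translation":[0,0,0],"rot":[0,-5,0],"jaw":0.0},{"translation":[0,0,0],"rot":[0,-5,0],"jaw":0.0},{"translation":[0,0,0],"rot":[0,-5,0],"jaw":0.0},{"translation":[0,0,0],"rot":[0,0,0],"jaw":0.0}]' 20; python3 st.py; python3 look.py wrist w27;python3 tab.py w27
```

```text
clock: 29.85
position: [0.6368, -0.0045, 0.22]
ee_rot: [2.606, 1.048, -0.811]
force: [-0.1, 1.5, -2.0]
width: 0.005
29.85 p [ 0.6368 -0.0045  0.22  ] F [-0.05  1.52 -2.02] M [ 0.497 -0.461  0.008] tooly yaw -46.25 w 0.005 j7 -0.538 tau7 -0.246 zdir [-0.411 -0.389 -0.824]
29.85 [ 0.6368 -0.0045  0.22  ] [-0.05  1.52 -2.02] [ 0.497 -0.461  0.008] j [-0.675  0.986  1.068  1.129 -0.318  1.767 -0.538] w 0.005080205099971154
toolx yaw 43.91221385434726 tooly yaw -46.24998747313739
pivot [286.2 187. ] 0.89 [ 0.5571 -0.0305  0.107 ]
handle_mid [335.2 191.7] 0.89 [ 0.6345 -0.0265  0.162 ]
tab [265.9 167.3] 0.86 [ 0.544  -0.0083  0.082 ]
w27 {'yel': (69, np.float64(100.9), array([ 92.4, 109.3]), np.float64(0.0285)), 'grn': (48, np.float64(92.0), array([ 81.9, 101.6]), np.float64(0.041)), 'red': (545, np.float64(-102.7), array([-154.9,   74.1]), np.float64(0.0357))}
```

View pics/w27.png

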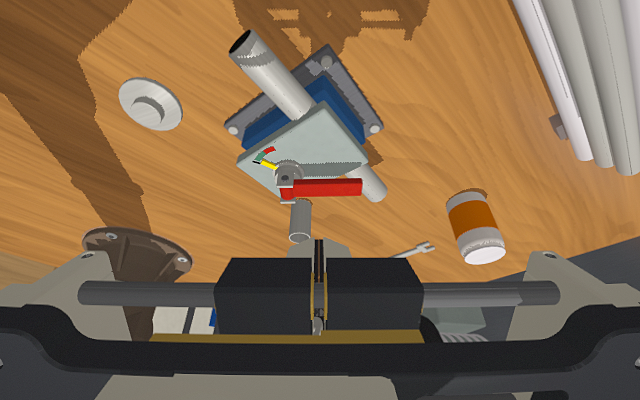

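```bash
python3 - <<'E'
import cv2
w=cv2.imread('pics/w27.png')[140:240,240:400];cv2.imwrite('pics/w27c.png',cv2.resize(w,None,fx=5,fy=5,interpolation=cv2.INTER_CUBIC))
E
python3 flat.py w27 -44.5 .5555 -.0333 5 240 140
```

```text
1.57 tip top near/far, tip bot near, r40 top near [array([618., 223.]), array([609., 286.]), array([614., 189.]), array([412., 226.])]
1.5 tip top near/far, tip bot near, r40 top near [array([618., 244.]), array([609., 306.]), array([617., 209.]), array([410., 236.])]
1.43 tip top near/far, tip bot near, r40 top near [array([616., 265.]), array([607., 327.]), array([619., 230.]), array([407., 246.])]
```

View pics/w27c.png

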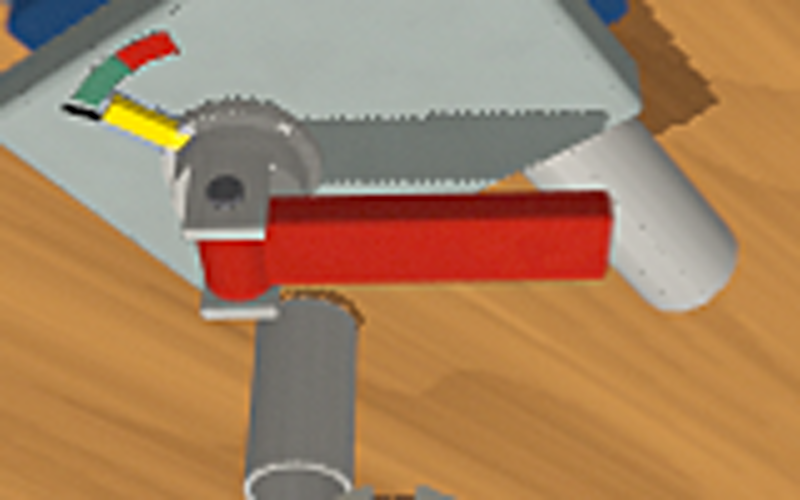

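In the oblique view the lever's top edge runs level: (412,219) at mid-length to (611,215) at the tip. That matches the flat model (−3 px expected, −4 px seen; a 0.07 rad tilt would give +8). The tab is in the green and the robot is clear, so I'll hand in.

```bash
python3 -c "
from cell import arm
s=arm.observe();print(s['clock'],s['force'])
print(arm.sign_off())"
```

```text
30.05 [ 0.269281   -1.35633408  0.82963449]
the job is handed in; nothing more can be done
None
```

The bolt is snug with the yellow tab in the green, the lever is folded flat, and the job is handed in at 30 s. I touched nothing but the lever, and the other bench objects were where they started wherever they showed in later pictures.

- **Tab:** I turned the bolt clockwise about 126° before it went snug. I let go three times:

| Release | Turned past snug (rad) | Kept after release (rad) |
|---|---|---|
| 1 | 0.25 | 0.147 |
| 2 | about 0.34 | 0.106 |
| 3 | about 0.21, then eased back slightly | 0.166 |

  - After the second release the collar sprang back to just inside the green, so I gripped it again and let go nearer its holding point.
  - The tab never went past about 0.34 rad, against red at 0.47. It stayed within about 1° through the whole fold and was still in the green in the last picture.
- **Lever:** I folded it with the closed fingertips, ending at about 14 N downwards against its stop. An oblique picture taken afterwards matches fully flat to about 0.01–0.02 rad. An earlier fit from a steep view was inconclusive, which is why I took the second picture.
- **Disagreement with the data:** My first fold attempt passed just over the lever without touching it. The fingertips appeared to sit about 14 mm behind the TCP, not 14 mm ahead as stated, so I worked with that instead.

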